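Open the dry block with the puller and fit the probe module

TASK

Clear every blind plug out of the dry block: screw the puller into the plug with a quarter turn clockwise, draw the plug straight out, stand it on its lower edge in a slot of the white rack and unscrew the puller from it. When no plug is left in the block, put the puller back upright in its stand and plug the probe module fully home in the block's middle well, without disturbing the bottles, jar, dish and pen round about.

Things in the scene. Friction and masses are not known exactly. Their poses are not given: they have to be found in the camera images.
- dry_block: Aluminium dry block fixed to the worktop, 90 x 140 x 52 mm (x, y, z); origin at the centre of its underside, z up. In its top three wells in a row along its y, at y = -42, 0 and +42 mm, each 63 mm (x) by 29 mm (y), 42 mm deep (floor 10 mm over the origin), mouths bevelled 2.5 mm at 45 degrees. Each well is open or filled flush by a blind plug.
- well_middle (a point): Centre of the mouth of the dry block's middle well, on the block's top face (52 mm over the worktop).
- plug_rack: White slotted rack fixed to the worktop, 84 x 140 mm, 28 mm high; origin at the centre of its underside, z up. Dividers and low end lips form three slots in a row along its y, each 63 mm (x) by 29 mm (y), bevelled 2.5 mm at the tops. A plug stands in a slot with its long side along the rack's x, either way round; its top is then 48 mm over the worktop.
- slot_right (a point): Centre of the floor of the rack slot at y = -42 mm, 6 mm over the rack's underside; axes as the rack's.
- slot_middle (a point): Centre of the floor of the rack slot at y = 0 mm, 6 mm over the rack's underside; axes as the rack's.
- slot_left (a point): Centre of the floor of the rack slot at y = 42 mm, 6 mm over the rack's underside; axes as the rack's.
- plug_a: Blind plug, flat grey block 60 x 26 x 42 mm (x, y, z), 0.12 to 0.25 kg; origin at the centre of its underside, z up. May be absent. At the start it fills the dry block's well at y = -42 mm, its top flush, so that fingers cannot take it; only the puller can.
- plug_b: Blind plug, flat grey block 60 x 26 x 42 mm (x, y, z), 0.12 to 0.25 kg; origin at the centre of its underside, z up. May be absent. At the start it fills the dry block's middle well, its top flush, so that fingers cannot take it; only the puller can.
- plug_c: Blind plug, flat grey block 60 x 26 x 42 mm (x, y, z), 0.12 to 0.25 kg; origin at the centre of its underside, z up. May be absent. At the start it fills the dry block's well at y = +42 mm, its top flush, so that fingers cannot take it; only the puller can.
- plug_a_thread (a point): Thread of plug_a: centre, on its top face, of a slot 20 mm (plug x) by 9 mm (plug y), edge bevelled 2.5 mm, over a hollow 20 mm deep. The puller's lugs, lying along the slot, go in until its collar rests on the top; turned 85 to 90 degrees clockwise seen from above they lock under a lip (stop at about 100) and the plug hangs with 1 mm of play. Turned back, they lift out.
- plug_b_thread (a point): Thread of plug_b: centre, on its top face, of a slot 20 mm (plug x) by 9 mm (plug y), edge bevelled 2.5 mm, over a hollow 20 mm deep. The puller's lugs, lying along the slot, go in until its collar rests on the top; turned 85 to 90 degrees clockwise seen from above they lock under a lip (stop at about 100) and the plug hangs with 1 mm of play. Turned back, they lift out.
- plug_c_thread (a point): Thread of plug_c: centre, on its top face, of a slot 20 mm (plug x) by 9 mm (plug y), edge bevelled 2.5 mm, over a hollow 20 mm deep. The puller's lugs, lying along the slot, go in until its collar rests on the top; turned 85 to 90 degrees clockwise seen from above they lock under a lip (stop at about 100) and the plug hangs with 1 mm of play. Turned back, they lift out.
- puller: Puller rod, 84 mm long, 0.15 kg, upright in its stand at the start; origin at the centre of its foot, z up along the rod. Collar of 25 mm diameter from 17.5 to 23.5 mm over the foot; 12 mm shaft above it; grey square grip 18 x 18 mm from 42 to 84 mm, its faces square to the puller's x and y.
- puller_lugs (a point): Middle of the puller's two lugs, 4.5 mm over its foot: together a bar 17 mm long along the puller's x, 5 mm wide and 5 mm high, on a 6 mm shaft; the same after a half turn.
- puller_stand: Steel stand fixed to the worktop, 56 x 56 x 45 mm; origin at the centre of its underside. In its top a pocket 27 mm square, 8 mm deep, edge bevelled 2.5 mm, takes the puller's collar, over a hole 21 mm square and 30 mm deep for the lugs. Puller seated: its foot is 19.5 mm over the stand's origin, at any yaw.
- probe_module: Probe module on the worktop, 0.11 to 0.22 kg; origin at the centre of its underside, z up. Heavy metal shank 60 x 26 mm (x, y), 24 mm high, fits a well either way round; white flange 72 x 35 mm from 24 to 29 mm; white head 58 x 26 mm from 29 to 58 mm, to be gripped across y. Fully home, the flange lies on the block's top and the origin is 28 mm over the block's.
- jar_a: Bystander: sample jar 70 mm wide, 103 mm high, behind the work.
- amber_a: Bystander: amber bottle 45 mm wide, 92 mm high.
- dropper: Bystander: dropper bottle 31 mm wide, 70 mm high.
- petri_a: Bystander: petri dish 62 mm wide, 12 mm high.
- marker_a: Bystander: marker pen lying, 135 mm long, 16 mm high.

How it is judged:
By the outcome, as a careful person would: the job done as asked, in the order asked, and still so for the second after the job is handed in, with the robot touching nothing.
Of plug_a, plug_b, plug_c only 2 to 3 are there at a start; the rules pass over those that are not, and their reading is None.
At some moment in a run one of probe_module may be knocked a few centimetres aside while the robot is not near it.
Once in a run the grip may slacken for a moment while it holds something.
It also fails if it takes over 210 s, if anything falls off the work surface, if the arm or the gripper's body presses on something with over 40 N, if the wrist force passes 120 N, or if a joint passes its speed limit or range.

ROBOT

A 6-joint arm with a two-finger parallel gripper is mounted at the origin on a cart in front of the work surface, level with it; the furniture and walls round the work are solid. World frame = base frame: x ahead of the robot, y to its left, z up, the work surface at z = 0. Lengths are in m, angles in rad, forces in N, time in s.
With the tool pointing down it reaches from about 0.375 to 0.975 m from the base axis. Payload 3.8 kg.
Tool frame: the origin (TCP) lies at the very end of the fingers, on their centre line; the grasp point (between the pads) lies r.pinch_z behind it (r.pinch_z is the distance from the TCP to the grasp point, in m); z points along the fingers, y is the direction in which the jaws open and shut (so a half turn about z gives the same grasp; the last joint's range is limited). The gripper opens to 88 mm and grips with 3 to 60 N. Pads are 18 mm wide; open, the fingers measure 123 mm over their backs; the gripper's body (75 mm by 187 mm) begins 45 mm behind the grasp point.
Start: joints at [1.296, 0.264, 1.604, -0, 1.274, -0.037], TCP at [0.159, 0.656, 0.239] pointing down, gripper open.
Joint ranges: [-2.63, 2.63], [-0.94, 2.18], [0.31, 2.57], [-1.31, 4.45], [0, 2.66], [-2.55, 2.55]. Speed limits (rad/s): [2.57, 2.57, 3.14, 3.14, 3.14, 3.14].

INTERFACE

Orientations are given as a rotation vector (axis times angle).
In Python, from cell import r, eyes, finish_job gives the robot as it stands.
- The arm moves only by the tool arm_command, never from a script. Its argument "motion" is a list of rows, each an object with "travel": the shift along the tool's x, y, z in m, a list of three; "rotation": the turn, a rotation vector about the tool's x, y, z in rad, a list of three; "gripper": the opening, from 0 (shut) to 1 (fully open). In form: [{"travel": [tx, ty, tz], "rotation": [wx, wy, wz], "gripper": gripper}, ...]. A call has 1 to 10 rows; each row is the pose to reach, as a shift and turn from the pose commanded when the call began, along the tool's axes at that moment; what a row does not reach only later rows make up. A row lasts 1/8 s, in which the tool goes at most 62.5 mm and 10.7 degrees, less where a joint would pass 70% of its speed; a pose out of reach is approached as far as the arm can. A call with a gripper value outside its range is refused whole. The fingers move at their own pace and stop on an object; "squeeze" is the grip in N (left out, the last holds). Time passes only in rows, so rows that repeat a pose let the fingers close. It gives the time, the measured TCP pose, the force and the opening at its end, in the units of the state.
- r.get_obs(): the state, without advancing time (a new reading comes with each control period).
- eyes.capture(name): name is "scene" or "top"; returns a dict with "img" (384x512x3 uint8, red, green, blue), "camera_matrix" (3x3 intrinsics, pixels), "k1" (the pictures are not rectified: a ray, as slopes to the right and down, at radius r is drawn at 1 + k1 r^2 times it, then the intrinsics apply), "xyz" and "orientation" of the camera in the world. Camera axes: x right, y up, looking along -z (the intrinsics and any distortion apply to the point x, -y, -z); pixel columns grow to the right and rows downward; lengths in m; the calibration is good to about 2 mm. A picture is of the moment at which its call begins. There is no depth.
- finish_job(): hands the job in, once; it reports no verdict.
The state is a dict: "time": time; "joints": joint angles; "joint_vel": joint speeds; "joint_efforts": joint torques, N m; "eef_pos": TCP position; "tool_rot": TCP orientation; "contact_force": force on the tool from outside, world axes, zero at the start; "moment": the same for the moment, N m; "width": finger opening in m.
Only numpy, scipy, OpenCV 4.12 (cv2) and the standard library are available. Lean on these libraries where they do the work, as an engineer would, in place of code of your own. Each camera call takes 0.05 s, during which the arm holds its last target.

## Working session

There is one attempt and no reset: what is moved stays moved. The work goes in short steps, Python scripts to look and compute and a tool call to move; the robot and the scene stay as the last step left them, time stands still between calls to the robot, and variables do not carry over. Pictures are saved under pics/ and viewed, and the job is handed in when it is done.

Besides the shell and the picture viewer there is one more tool, called after "Request:" as name([rows], argument=value, ...), one row to a line, values as JSON. arm_command: Moves the arm, as the interface text tells. Its arguments: {"type":"object","properties":{"motion":{"type":"array"},"squeeze":{"type":"number"}},"required":["motion"]}

```bash
ls; mkdir -p pics
python3 - <<'E'
from cell import r, eyes
import cv2
o=r.get_obs();print(o, r.pinch_z)
for n in("scene","top"):
    c=eyes.capture(n);cv2.imwrite(f"pics/{n}0.png",c["img"][:,:,::-1]);print(n,c["camera_matrix"],c["k1"],c["xyz"],c["orientation"])
E
```

```text
pics
{'time': 0.0, 'joints': array([ 1.29611794e+00,  2.64737849e-01,  1.60534813e+00,  2.37918825e-06,
        1.27368959e+00, -3.69132751e-02]), 'joint_vel': array([ 2.13571975e-03, -1.30490720e-03,  1.65696218e-04, -3.53898712e-05,
        2.98752993e-04, -6.40582202e-04]), 'joint_efforts': array([-2.51699767e-04, -5.02138460e+01, -3.56867230e+01,  7.29508465e-02,
        2.94957706e-02, -1.02806307e-04]), 'eef_pos': array([0.15880403, 0.65533601, 0.23741228]), 'tool_rot': array([-0.37256189, -3.11907813,  0.00338646]), 'contact_force': array([ 1.07585807, -0.2466776 ,  0.91574777]), 'moment': array([-0.04733846, -0.00176632, -0.00572183]), 'width': 0.08820079094700173} 0.0187
scene [[398.61741243   0.         253.11368412]
 [  0.         398.61741243 196.95308417]
 [  0.           0.           1.        ]] -0.06027612943730118 [-0.05196343 -0.6838645   0.87948063] [ 0.84940734 -0.32019799 -0.7035372 ]
top [[414.82506112   0.         243.33314554]
 [  0.         414.82506112 187.91248914]
 [  0.           0.           1.        ]] -0.02221496873870197 [0.44701447 0.06793763 1.10841587] [ 0.10753066 -0.12083677 -1.54864209]
```

View pics/scene0.png

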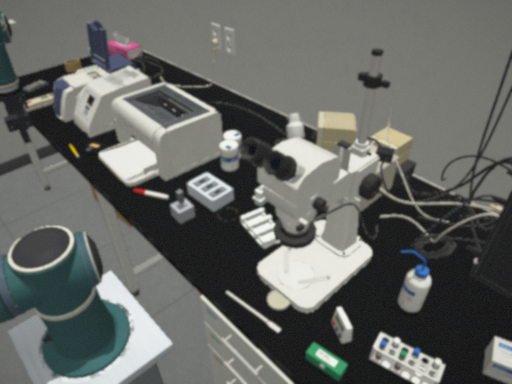

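View pics/top0.png

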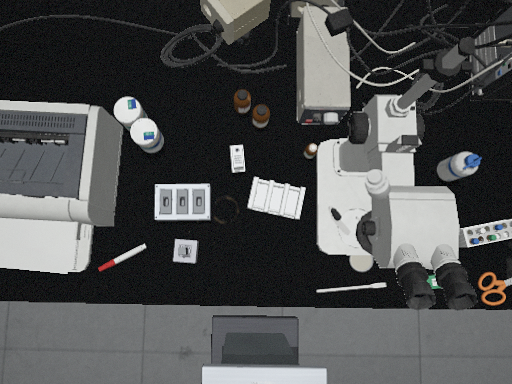

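```bash
cat > h.py <<'E'
import numpy as np, cv2
from scipy.spatial.transform import Rotation as R
def proj(c,P):
    P=np.atleast_2d(P); M=R.from_rotvec(c["orientation"]).as_matrix()
    q=(P-c["xyz"])@M; x=q[:,0]/-q[:,2]; y=-q[:,1]/-q[:,2]
    s=1+c["k1"]*(x*x+y*y); K=c["camera_matrix"]
    return np.c_[K[0,0]*x*s+K[0,2],K[1,1]*y*s+K[1,2]]
def ray(c,uv):
    K=c["camera_matrix"]; d=(np.array(uv,float)-[K[0,2],K[1,2]])/K[0,0]
    x=d.copy()
    for _ in range(20): x=d/(1+c["k1"]*(x@x))
    M=R.from_rotvec(c["orientation"]).as_matrix()
    return M@np.array([x[0],-x[1],-1])
def at_z(c,uv,z):
    v=ray(c,uv); return c["xyz"]+v*(z-c["xyz"][2])/v[2]
def crop(c,x0,y0,x1,y1,s,name):
    im=c["img"][y0:y1,x0:x1,::-1]; cv2.imwrite(name,cv2.resize(im,None,fx=s,fy=s,interpolation=cv2.INTER_CUBIC))
E
python3 - <<'E'
from cell import r,eyes
from h import *
t=eyes.capture("top");s=eyes.capture("scene")
print(proj(t,[[0,0,0],[.159,.656,.24],[.5,0,0],[.5,.1,0]]),proj(s,[[0,0,0],[.159,.656,.24]]))
crop(t,90,80,320,275,3.4,"pics/t1.png")
crop(s,120,90,320,250,4,"pics/s1.png")
for uv in [(182,202),(275,197),(186,250),(237,158)]: print(uv,at_z(t,uv,.04))
E
```

```text
[[262.77992389 428.98371354]
 [-58.29088485 388.1006224 ]
 [265.09561744 229.14359072]
 [227.55614884 228.43269124]] [[ 86.25525272 336.43660572]
 [ 25.5500574  134.04369038]]
(182, 202) [0.563973   0.21832165 0.04      ]
(275, 197) [ 0.58175351 -0.02237535  0.04      ]
(186, 250) [0.44131369 0.20331541 0.04      ]
(237, 158) [0.68316911 0.07842656 0.04      ]
```

View pics/t1.png

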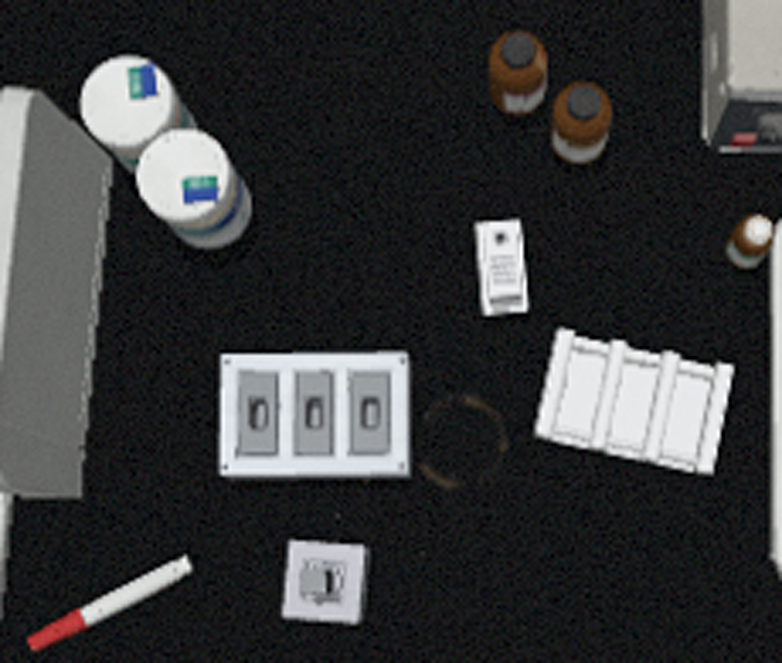

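View pics/s1.png

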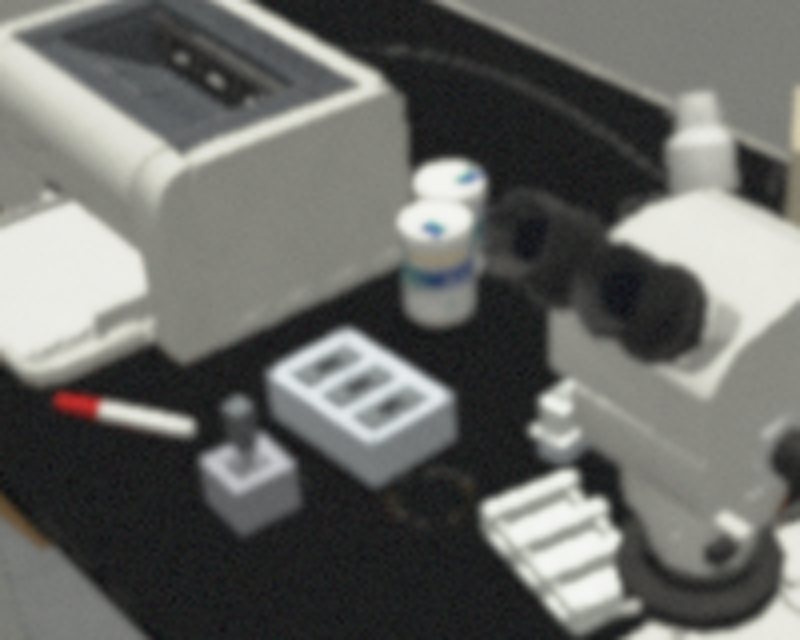

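```bash
cat >> h.py <<'E'
from scipy.optimize import least_squares
from scipy.ndimage import map_coordinates, gaussian_filter
def rect(cx,cy,lx,ly,z):
    a,b=lx/2,ly/2; p=[(cx-a,cy-b,z),(cx+a,cy-b,z),(cx+a,cy+b,z),(cx-a,cy+b,z)]
    return [(p[i],p[(i+1)%4]) for i in range(4)]
def fit(c,segs,p0,win=5,iters=8,sign=None,n=25):
    """segs list of ((xyz),(xyz)) in object frame; pose p=(x,y,yaw)"""
    g=gaussian_filter(cv2.cvtColor(c["img"],cv2.COLOR_RGB2GRAY).astype(float),0.6)
    A=np.array([s[0] for s in segs]);B=np.array([s[1] for s in segs])
    t=np.linspace(.06,.94,n)
    P=(A[:,None]*(1-t[None,:,None])+B[:,None]*t[None,:,None]).reshape(-1,3)
    D=np.repeat(B-A,n,axis=0); D/=np.linalg.norm(D,axis=1)[:,None]
    def W(p,X):
        M=R.from_euler('z',p[2]).as_matrix(); return X@M.T+[p[0],p[1],0]
    p=np.array(p0,float)
    for k in range(iters):
        w=max(1.5,win*(0.75**k))
        uv=proj(c,W(p,P)); uv2=proj(c,W(p,P+D*.002)); d=uv2-uv; d/=np.linalg.norm(d,axis=1)[:,None]
        nn=np.c_[-d[:,1],d[:,0]]
        o=np.arange(-w,w+.01,.125)
        S=uv[:,None]+nn[:,None]*o[None,:,None]
        V=map_coordinates(g,[S[...,1],S[...,0]],order=1)
        G=np.gradient(V,axis=1); a=np.abs(G) if sign is None else np.maximum(G*sign,0)
        j=a.argmax(1); m=a[np.arange(len(j)),j]
        # centroid refine
        off=np.array([ (o[max(0,x-4):x+5]*a[i,max(0,x-4):x+5]).sum()/max(1e-9,a[i,max(0,x-4):x+5].sum()) for i,x in enumerate(j)])
        T=uv+nn*off[:,None]; ok=m>np.percentile(m,20)*.6
        f=lambda q:(((proj(c,W(q,P))-T)*nn).sum(1)*np.sqrt(m/m.max()))[ok]
        s=least_squares(f,p,loss='soft_l1',f_scale=.4,x_scale=[.01,.01,.1]); p=s.x
    return p,np.sqrt(np.mean(s.fun**2))
def overlay(c,segs,p,x0,y0,x1,y1,s,name):
    im=cv2.resize(c["img"][y0:y1,x0:x1,::-1],None,fx=s,fy=s,interpolation=cv2.INTER_CUBIC)
    if not isinstance(p,list): p=[p];segs=[segs]
    for sg,q in zip(segs,p):
        M=R.from_euler('z',q[2]).as_matrix()
        for a,b in sg:
            uv=proj(c,np.array([a,b])@M.T+[q[0],q[1],0]); uv=((uv-[x0,y0]+.5)*s).astype(int)
            cv2.line(im,tuple(map(int,uv[0])),tuple(map(int,uv[1])),(0,0,255),1)
    cv2.imwrite(name,im)
BLOCK=rect(0,0,.090,.140,.052)
PLUGS=[s for y in(-.042,0,.042) for s in rect(0,y,.060,.026,.052)]
STAND=rect(0,0,.056,.056,.045)
RACK=rect(0,0,.084,.140,0)+[] 
HEAD=rect(0,0,.058,.026,.058)
GRIP=rect(0,0,.018,.018,.0195+.084)
E
python3 - <<'E'
from cell import r,eyes
from h import *
t=eyes.capture("top");s=eyes.capture("scene")
for nm,c in(("top",t),("scene",s)):
    b=fit(c,BLOCK,(.564,.218,0)); print(nm,"block",b)
    st=fit(c,STAND,(.441,.203,-.05)); print("stand",st)
    print("grip",fit(c,GRIP,(st[0][0],st[0][1],st[0][2]),win=3))
    m=fit(c,HEAD,(.683,.078,.0)); print("mod",m)
    if nm=="top":
        overlay(c,[BLOCK,PLUGS,STAND,GRIP,HEAD],[b[0],b[0],st[0],st[0],m[0]],140,130,260,270,5,"pics/o1.png")
    else: overlay(c,[BLOCK,PLUGS,STAND,GRIP,HEAD],[b[0],b[0],st[0],st[0],m[0]],160,160,280,250,6,"pics/o2.png")
E
```

```text
top block (array([0.56458482, 0.21683237, 0.02566752]), np.float64(0.40342247033669515))
stand (array([ 0.43981438,  0.20560798, -0.05834074]), np.float64(0.34165856375448306))
grip (array([ 0.43802153,  0.20525825, -0.24138215]), np.float64(0.5630806877358884))
mod (array([0.68638512, 0.07412965, 0.10152574]), np.float64(0.2015750268406466))
scene block (array([0.56644116, 0.21852322, 0.02724871]), np.float64(0.521939450746945))
stand (array([ 0.44132771,  0.20555017, -0.07380821]), np.float64(0.5010860446504838))
grip (array([0.43985533, 0.20598675, 0.15429304]), np.float64(0.4325526052326541))
mod (array([0.68093328, 0.08009392, 0.18512895]), np.float64(0.39564411744534855))
```

View pics/o1.png

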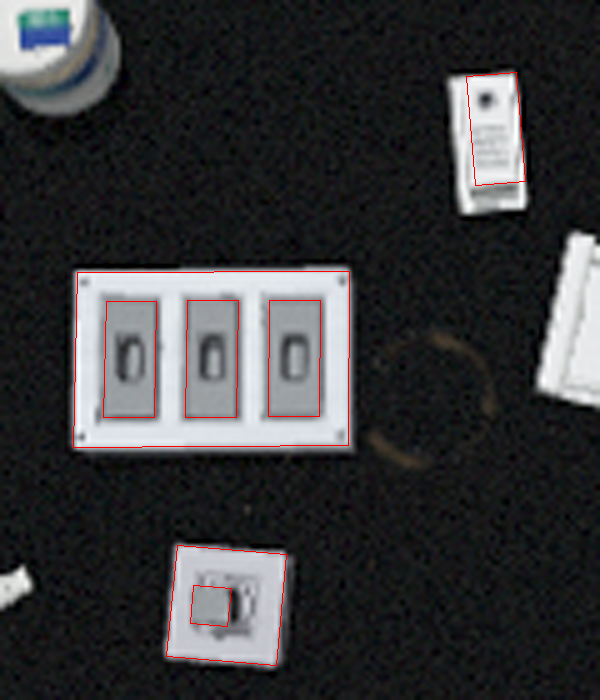

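View pics/o2.png

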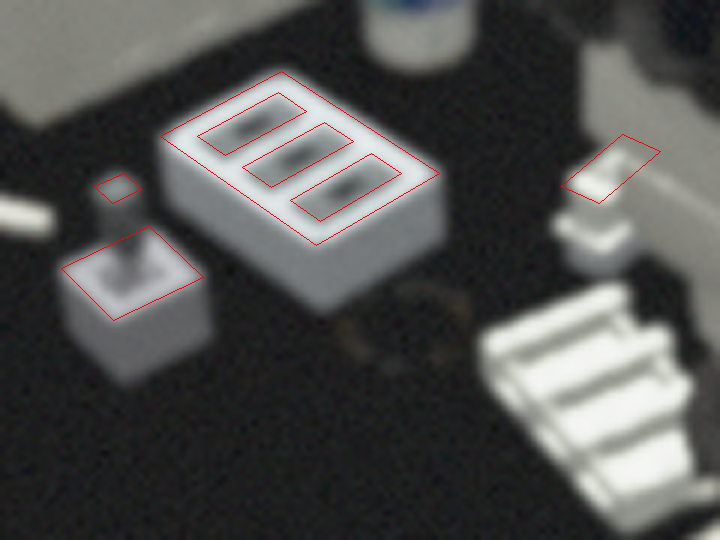

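```bash
cat >> h.py <<'E'
WALLS=[]
for a,b in((-.070,-.0565),(-.0275,-.0145),(.0145,.0275),(.0565,.070)):
    WALLS+= [((-.042,a,.028),(-.042,b,.028)),((.042,a,.028),(.042,b,.028))]
WALLS+=[((-.042,-.07,.028),(.042,-.07,.028)),((-.042,.07,.028),(.042,.07,.028))]
WALLS_ALL=WALLS+[((-.042,y,.028),(.042,y,.028)) for y in(-.0565,-.0275,-.0145,.0145,.0275,.0565)]
E
python3 - <<'E'
from cell import r,eyes
from h import *
o=r.get_obs(); M=R.from_rotvec(o["tool_rot"]).as_matrix(); print(M.round(3))
t=eyes.capture("top");s=eyes.capture("scene")
a=fit(t,WALLS,(.58,-.022,-.2),n=12,win=3);print(a)
b=fit(s,WALLS,a[0],n=12,win=3);print(b)
m=fit(t,HEAD,(.678,.079,.07),win=2.5);print(m)
m2=fit(s,HEAD,(.678,.079,.07),win=2.);print(m2)
overlay(t,[WALLS_ALL,HEAD,rect(0,0,.072,.035,.029)],[a[0],m[0],m[0]],210,130,320,240,7,"pics/o3.png")
overlay(s,[WALLS_ALL,HEAD],[a[0],m[0]],230,170,330,260,7,"pics/o4.png")
crop(t,165,225,210,275,12,"pics/st.png")
E
```

```text
[[-0.972  0.236 -0.   ]
 [ 0.236  0.972 -0.001]
 [ 0.    -0.001 -1.   ]]
(array([ 0.58270504, -0.02675496, -0.20028268]), np.float64(0.44683688890801065))
(array([ 0.57488156, -0.02488467, -0.31342366]), np.float64(0.7113805102117082))
(array([0.67239188, 0.07283362, 0.08632537]), np.float64(0.29285276448001185))
(array([0.68124493, 0.07965905, 0.15972041]), np.float64(0.3632345557860559))
```

View pics/o3.png

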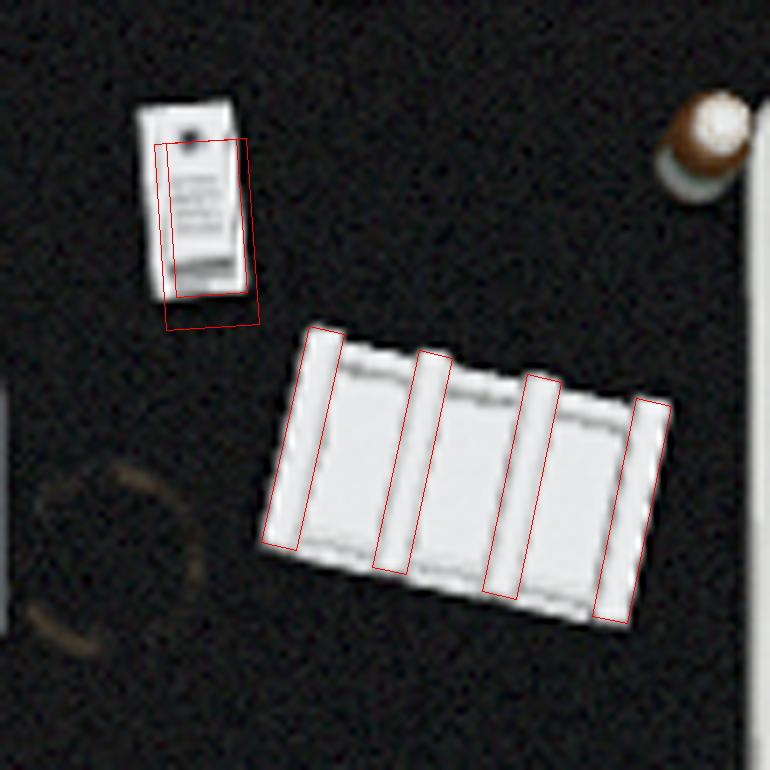

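View pics/o4.png

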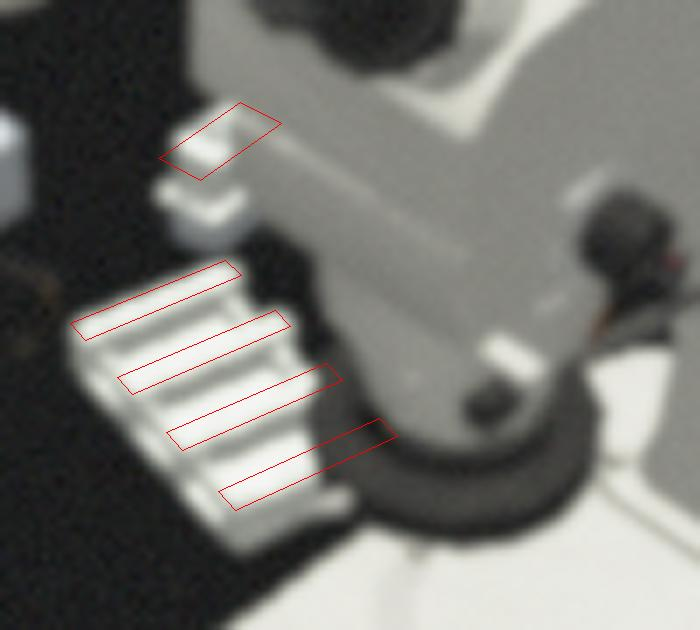

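View pics/st.png

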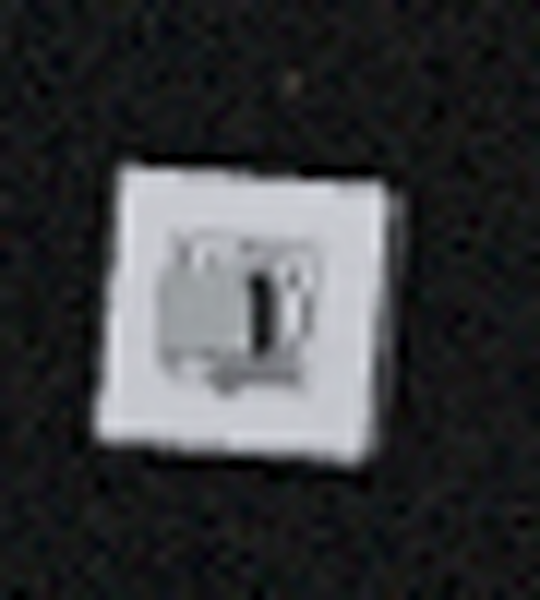

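```bash
cat >> h.py <<'E'
FLANGE=rect(0,0,.072,.035,.029)
E
python3 - <<'E'
from cell import r,eyes
from h import *
t=eyes.capture("top");s=eyes.capture("scene")
for y in(-.3,-.1,.1,.3):
    print(fit(t,GRIP,(.4387,.2055,y),win=1.6),fit(s,GRIP,(.440,.2058,y),win=1.6))
a=fit(t,FLANGE,(.678,.078,.07),win=3);print(a)
overlay(t,[FLANGE,HEAD],[a[0]]*2,210,130,320,240,7,"pics/o3.png")
overlay(s,[FLANGE,HEAD,GRIP],[a[0]]*2+[(.439,.2055,-.06)],170,150,290,250,6.5,"pics/o4.png")
E
```

```text
(array([ 0.43825252,  0.20493221, -0.31466121]), np.float64(0.5906022524747381)) (array([0.43964518, 0.20574707, 0.03196367]), np.float64(0.4848119395326375))
(array([ 0.43843158,  0.20483968, -0.26537645]), np.float64(0.5734219112024627)) (array([0.43960517, 0.2056875 , 0.09540239]), np.float64(0.46945468573540516))
(array([ 0.43825014,  0.20555576, -0.01640523]), np.float64(0.3596454820562012)) (array([0.43987275, 0.20613567, 0.22290491]), np.float64(0.4608427546830671))
(array([0.44077138, 0.20619645, 0.11260289]), np.float64(0.22835638625695748)) (array([0.43997821, 0.20592051, 0.26676717]), np.float64(0.45626045674983673))
(array([0.68543445, 0.07831449, 0.10838324]), np.float64(0.3693386869016394))
```

View pics/o3.png

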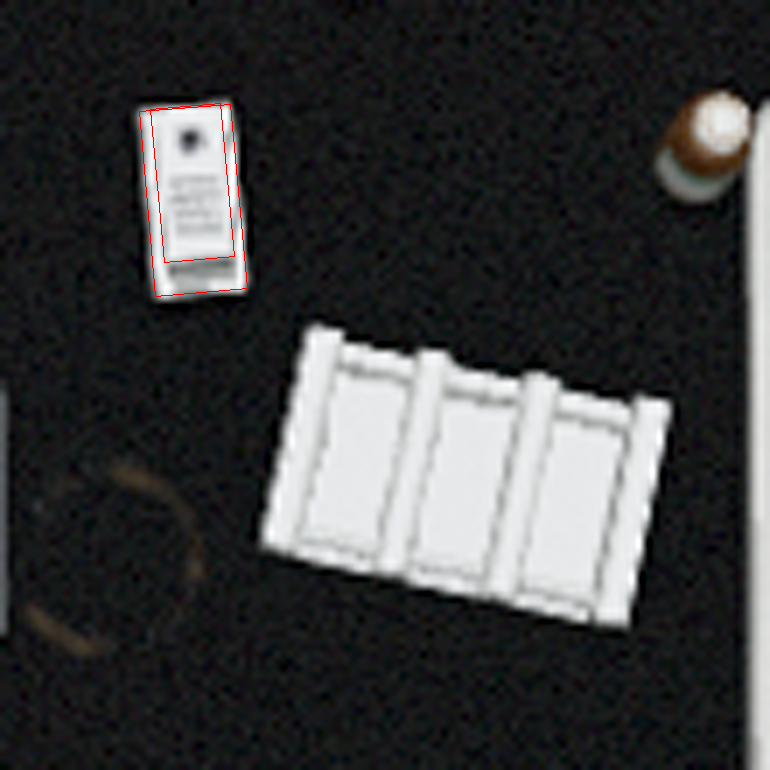

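View pics/o4.png

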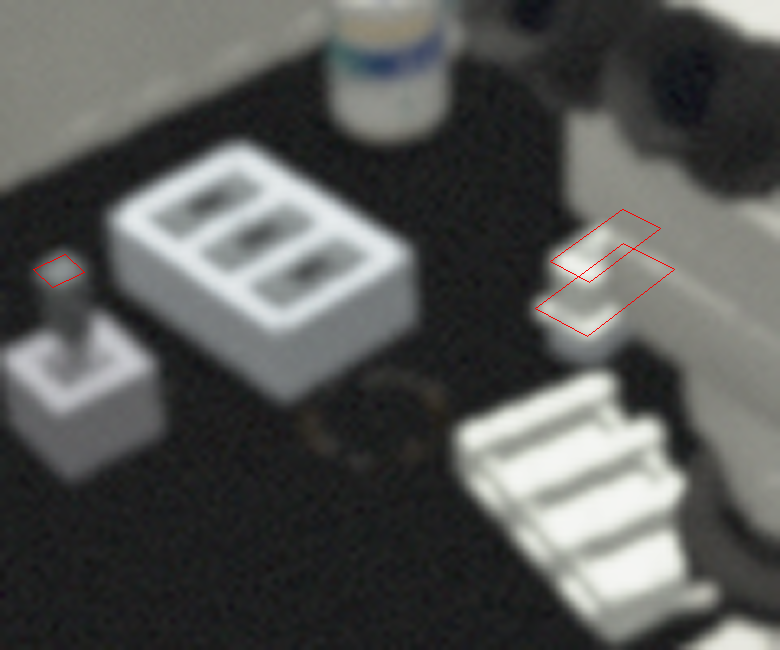

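```bash
cat >> h.py <<'E'
def tgtR(ty):  # tool z down, tool y at world angle ty (rad)
    y=np.array([np.cos(ty),np.sin(ty),0]); z=np.array([0,0,-1.]); x=np.cross(y,z)
    return np.c_[x,y,z]
def plan(o,*wps):
    """wps: (x,y,z,ty) -> rows from measured pose"""
    M=R.from_rotvec(o["tool_rot"]).as_matrix()
    y=M[:,1]; print("now",o["time"].round(2) if hasattr(o["time"],'round') else o["time"],o["eef_pos"].round(4),"ty",round(float(np.arctan2(y[1],y[0])),4),"q6",round(float(o["joints"][5]),3),"w",round(o["width"],4),"F",o["contact_force"].round(1))
    for x,y,z,ty in wps:
        d=M.T@(np.array([x,y,z])-o["eef_pos"]); rv=R.from_matrix(M.T@tgtR(ty)).as_rotvec()
        print("travel",d.round(4).tolist(),"rot",rv.round(4).tolist())
E
python3 - <<'E'
from cell import r
from h import *
o=r.get_obs()
plan(o,(.159,.656,.33,1.333),(.4393,.2055,.33,1.571),(.4393,.2055,.14,1.571))
E
```

```text
now 0.5 [0.159  0.656  0.2386] ty 1.333 q6 -0.037 w 0.0882 F [-1.2  0.3 -0.8]
travel [0.0, 0.0, -0.0914] rot [-0.0001, 0.0, 0.0]
travel [-0.3785, -0.3718, -0.0913] rot [-0.0001, 0.0, -0.238]
travel [-0.3785, -0.3718, 0.0987] rot [-0.0001, 0.0, -0.238]
```

Request:
arm_command([
  {"travel":[0,0,-0.06],"rotation":[0,0,0],"gripper":0.7},
  {"travel":[-0.03,-0.03,-0.0914],"rotation":[0,0,0],"gripper":0.7},
  {"travel":[-0.3785,-0.3718,-0.0914],"rotation":[0,0,-0.238],"gripper":0.7},
  {"travel":[-0.3785,-0.3718,-0.0914],"rotation":[0,0,-0.238],"gripper":0.7},
  {"travel":[-0.3785,-0.3718,-0.0914],"rotation":[0,0,-0.238],"gripper":0.7},
  {"travel":[-0.3785,-0.3718,-0.0914],"rotation":[0,0,-0.238],"gripper":0.7},
  {"travel":[-0.3785,-0.3718,-0.0914],"rotation":[0,0,-0.238],"gripper":0.7},
  {"travel":[-0.3785,-0.3718,-0.0914],"rotation":[0,0,-0.238],"gripper":0.7},
  {"travel":[-0.3785,-0.3718,-0.0914],"rotation":[0,0,-0.238],"gripper":0.7},
  {"travel":[-0.3785,-0.3718,-0.0914],"rotation":[0,0,-0.238],"gripper":0.7},
], squeeze=25)

```text
time: 1.75
eef_pos: [0.4402, 0.2034, 0.3306]
tool_rot: [0.001, 3.14, 0.001]
contact_force: [-0.8, 0.5, -0.0]
width: 0.0615
```

Run:
```python
from cell import r,eyes
from h import *
t=eyes.capture("top");s=eyes.capture("scene")
o=r.get_obs()
plan(o,(.4393,.2055,.14,1.571),(.4393,.2055,.0635,1.571))
crop(t,140,180,290,300,5,"pics/t2.png");crop(s,90,70,250,240,4.5,"pics/s2.png")
print(proj(t,[o["eef_pos"]]),proj(s,[o["eef_pos"]]))
```

```text
now 1.85 [0.4413 0.2017 0.3304] ty 1.5651 q6 -1.186 w 0.0618 F [ 0.5 -0.1 -1.5]
travel [0.0023, 0.0041, 0.1904] rot [-0.0015, 0.0015, -0.0059]
travel [0.0024, 0.0042, 0.2669] rot [-0.0015, 0.0015, -0.0059]
[[167.02188244 250.47315667]] [[169.63081992 127.94683645]]
```

View pics/s2.png

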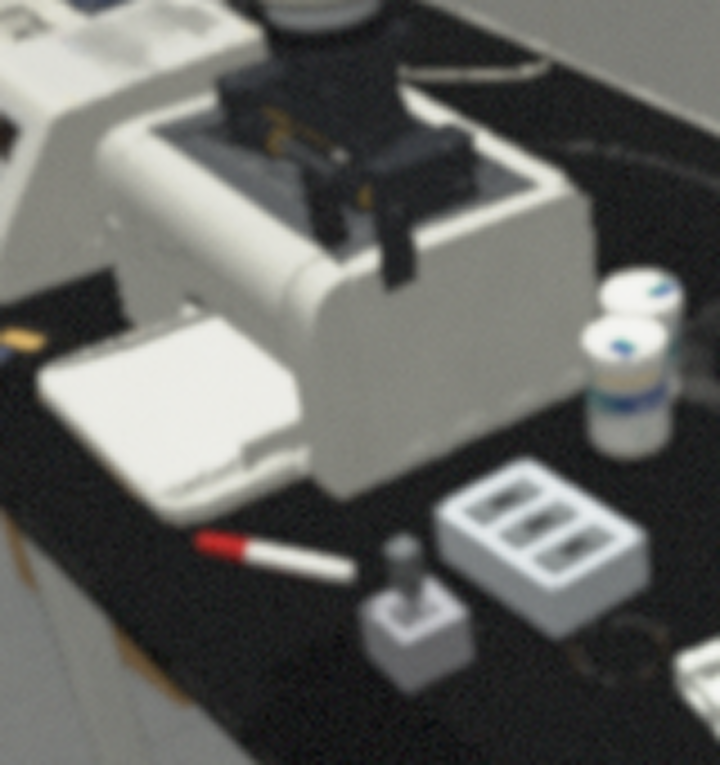

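View pics/t2.png

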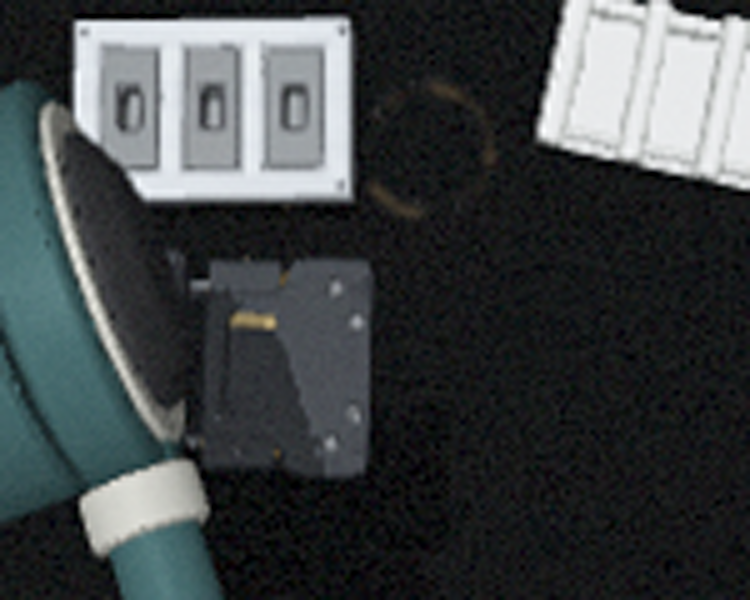

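Request:
arm_command([
  {"travel":[0,0,0.06],"rotation":[0,0,0],"gripper":0.6},
  {"travel":[0,0,0.12],"rotation":[0,0,0],"gripper":0.6},
  {"travel":[0,0,0.17],"rotation":[0,0,0],"gripper":0.6},
  {"travel":[0,0,0.2],"rotation":[0,0,0],"gripper":0.6},
  {"travel":[0,0,0.2],"rotation":[0,0,0],"gripper":0.6},
  {"travel":[0,0,0.2],"rotation":[0,0,0],"gripper":0.6},
  {"travel":[0,0,0.2],"rotation":[0,0,0],"gripper":0.6},
])

```text
time: 2.72
eef_pos: [0.4408, 0.2064, 0.1323]
tool_rot: [-0.001, 3.138, 0.002]
contact_force: [-0.5, 0.4, -0.2]
width: 0.053
```

Run:
```python
from cell import r,eyes
from h import *
s=eyes.capture("scene")
o=r.get_obs()
plan(o,(.4393,.2055,.0635,1.571))
crop(s,130,110,230,220,6,"pics/s3.png")
```

```text
now 2.775 [0.4406 0.2063 0.1322] ty 1.5711 q6 -1.185 w 0.0527 F [0.1 0.6 0.4]
travel [0.0016, -0.0009, 0.0686] rot [0.0014, 0.0034, 0.0001]
```

View pics/s3.png

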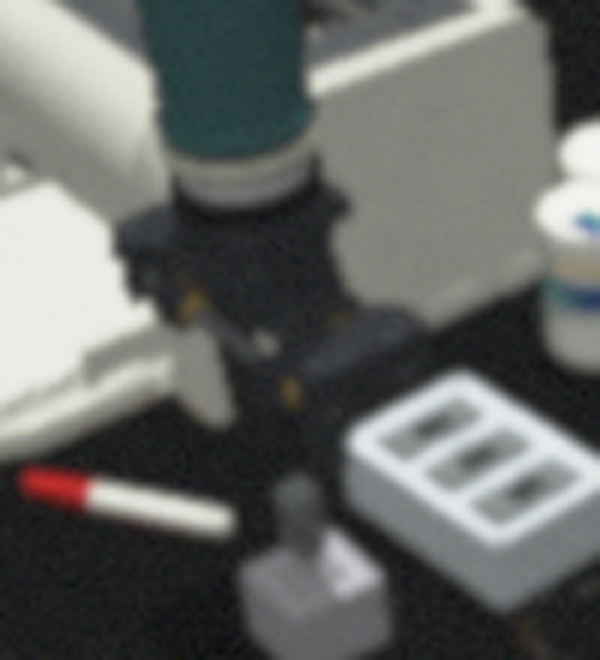

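Request:
arm_command([
  {"travel":[0.001,-0.0005,0.03],"rotation":[0,0,0],"gripper":0.6},
  {"travel":[0.001,-0.0005,0.055],"rotation":[0,0,0],"gripper":0.6},
  {"travel":[0.001,-0.0005,0.068],"rotation":[0,0,0],"gripper":0.6},
  {"travel":[0.001,-0.0005,0.068],"rotation":[0,0,0],"gripper":0.4},
  {"travel":[0.001,-0.0005,0.068],"rotation":[0,0,0],"gripper":0.1},
  {"travel":[0.001,-0.0005,0.068],"rotation":[0,0,0],"gripper":0.1},
  {"travel":[0.001,-0.0005,0.068],"rotation":[0,0,0],"gripper":0.1},
  {"travel":[0.001,-0.0005,0.068],"rotation":[0,0,0],"gripper":0.1},
  {"travel":[0.001,-0.0005,0.068],"rotation":[0,0,0],"gripper":0.1},
], squeeze=25)

```text
time: 3.9
eef_pos: [0.4393, 0.2057, 0.063]
tool_rot: [-0.0, 3.139, 0.002]
contact_force: [0.7, 3.5, 3.5]
width: 0.0179
```

Run:
```python
from cell import r,eyes
from h import *
t=eyes.capture("top");s=eyes.capture("scene")
o=r.get_obs()
plan(o);print(o["moment"])
crop(s,130,110,230,220,6,"pics/s4.png")
```

```text
now 4.0 [0.4393 0.2057 0.0629] ty 1.5709 q6 -1.185 w 0.0178 F [0.8 3.6 4.5]
[ 0.66690363 -0.23416052 -0.00187517]
```

View pics/s4.png

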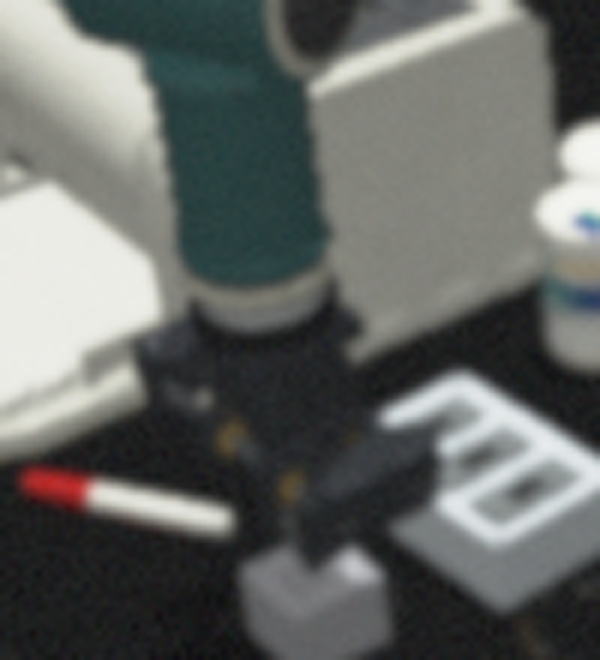

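Request:
arm_command([
  {"travel":[0,0,-0.02],"rotation":[0,0,0],"gripper":0.1},
  {"travel":[0,0,-0.06],"rotation":[0,0,0],"gripper":0.1},
  {"travel":[0,0,-0.12],"rotation":[0,0,0],"gripper":0.1},
  {"travel":[0,0,-0.16],"rotation":[0,0,0],"gripper":0.1},
  {"travel":[0,0,-0.16],"rotation":[0,0,0],"gripper":0.1},
  {"travel":[0,0,-0.16],"rotation":[0,0,0],"gripper":0.1},
  {"travel":[0,0,-0.16],"rotation":[0,0,0],"gripper":0.1},
], squeeze=40)

```text
time: 4.88
eef_pos: [0.4365, 0.2041, 0.2192]
tool_rot: [0.0, -3.137, 0.004]
contact_force: [-0.6, 0.2, -1.8]
width: 0.0175
```

Run:
```python
from cell import r,eyes
from h import *
t=eyes.capture("top");s=eyes.capture("scene")
o=r.get_obs()
plan(o);print(proj(s,[o["eef_pos"],o["eef_pos"]-[0,0,.044]]))
crop(s,150,100,220,170,10,"pics/s5.png")
crop(t,140,200,220,280,8,"pics/t5.png")
```

```text
now 4.975 [0.437  0.2044 0.2199] ty 1.571 q6 -1.185 w 0.0177 F [ 0.6  0.7 -1. ]
[[173.1868535  160.92077641]
 [175.1809969  172.95466649]]
```

View pics/s5.png

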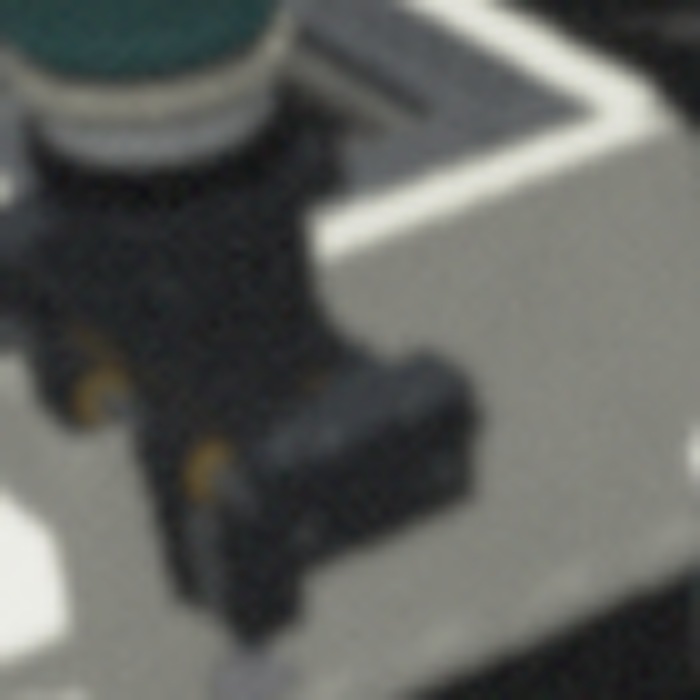

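View pics/t5.png

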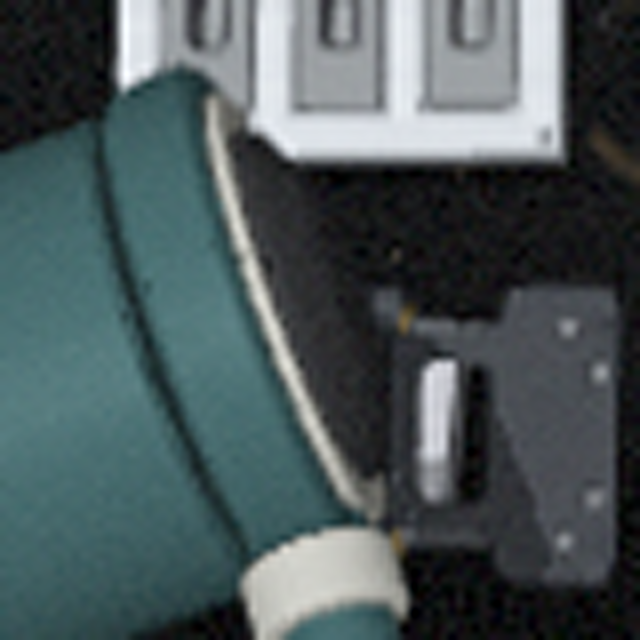

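Run:
```python
from cell import r,eyes
from h import *
s=eyes.capture("scene")
o=r.get_obs()
print(proj(s,[o["eef_pos"],o["eef_pos"]-[0,0,.044]]))
crop(s,145,145,205,200,12,"pics/s6.png")
```

```text
[[173.23256027 160.73124979]
 [175.22562368 172.76986369]]
```

View pics/s6.png

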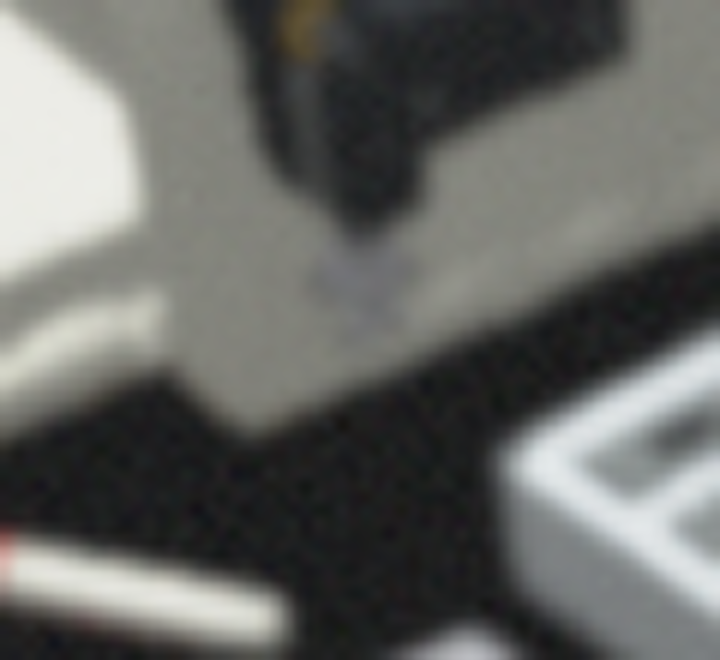

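Run:
```python
from cell import r,eyes
from h import *
o=r.get_obs();s=eyes.capture("scene")
plan(o,(.47,.10,.17,.98)); print(proj(s,[.47,.10,.126]))
```

```text
now 5.025 [0.4373 0.2045 0.2203] ty 1.571 q6 -1.185 w 0.0175 F [ 0.8  0.2 -1.5]
travel [-0.0328, -0.1045, 0.0504] rot [-0.0022, -0.0026, 0.591]
[[206.19298329 196.57484694]]
```

Request:
arm_command([
  {"travel":[-0.0328,-0.1045,0.05],"rotation":[0,0,0.591],"gripper":0.1},
  {"travel":[-0.0328,-0.1045,0.05],"rotation":[0,0,0.591],"gripper":0.1},
  {"travel":[-0.0328,-0.1045,0.05],"rotation":[0,0,0.591],"gripper":0.1},
  {"travel":[-0.0328,-0.1045,0.05],"rotation":[0,0,0.591],"gripper":0.1},
  {"travel":[-0.0328,-0.1045,0.05],"rotation":[0,0,0.591],"gripper":0.1},
  {"travel":[-0.0328,-0.1045,0.05],"rotation":[0,0,0.591],"gripper":0.1},
])

```text
time: 5.82
eef_pos: [0.4712, 0.1012, 0.1725]
tool_rot: [0.91, 3.006, 0.001]
contact_force: [0.3, 0.1, -1.9]
width: 0.0177
```

Run:
```python
from cell import r,eyes
from h import *
s=eyes.capture("scene")
o=r.get_obs();plan(o)
crop(s,180,165,230,210,14,"pics/s7.png")
```

```text
now 5.875 [0.4712 0.1011 0.1725] ty 0.9825 q6 -0.823 w 0.0177 F [-0.2  0.5 -1.4]
```

View pics/s7.png

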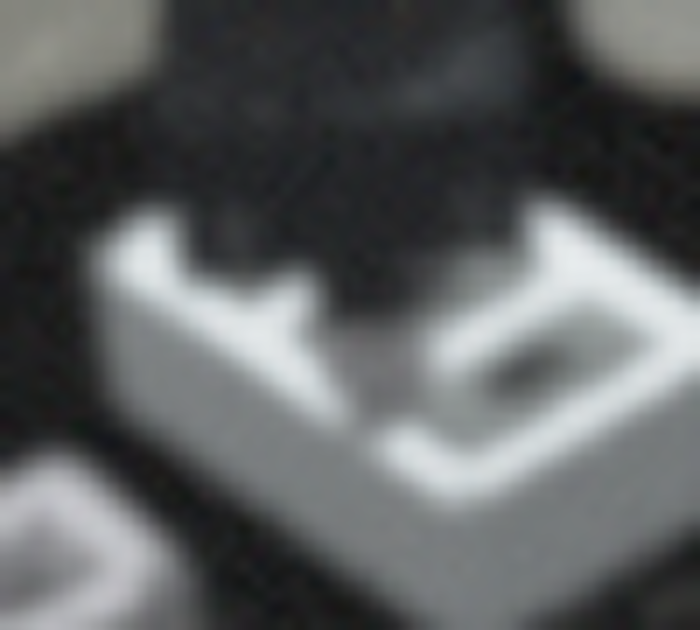

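Run:
```python
from cell import r,eyes
from h import *
o=r.get_obs();s=eyes.capture("scene")
for p in [(.43,.05,.126),(.43,.02,.126),(.42,0,.126),(.42,0.02,.1)]: print(p,proj(s,p))
plan(o,(.43,.01,.17,1.0))
```

```text
(0.43, 0.05, 0.126) [[205.80735612 210.52598267]]
(0.43, 0.02, 0.126) [[212.26886646 215.54980947]]
(0.42, 0, 0.126) [[213.90377878 220.64811324]]
(0.42, 0.02, 0.1) [[210.24167217 223.91633724]]
now 5.875 [0.4712 0.1011 0.1725] ty 0.9825 q6 -0.823 w 0.0177 F [-0.2  0.5 -1.4]
travel [-0.0163, -0.0987, 0.0024] rot [0.0005, 0.0006, -0.0175]
```

Request:
arm_command([
  {"travel":[-0.0163,-0.0987,0.006],"rotation":[0,0,0],"gripper":0.1},
  {"travel":[-0.0163,-0.0987,0.006],"rotation":[0,0,0],"gripper":0.1},
  {"travel":[-0.0163,-0.0987,0.006],"rotation":[0,0,0],"gripper":0.1},
  {"travel":[-0.0163,-0.0987,0.006],"rotation":[0,0,0],"gripper":0.1},
  {"travel":[-0.0163,-0.0987,0.006],"rotation":[0,0,0],"gripper":0.1},
])

```text
time: 6.55
eef_pos: [0.4303, 0.0102, 0.1665]
tool_rot: [0.912, 3.005, 0.001]
contact_force: [0.8, 0.0, -1.4]
width: 0.0175
```

Run:
```python
from cell import r,eyes
from h import *
s=eyes.capture("scene")
o=r.get_obs();plan(o);print(proj(s,o["eef_pos"]-[0,0,.044]))
crop(s,190,190,240,235,14,"pics/s8.png")
```

```text
now 6.6 [0.4302 0.0103 0.1663] ty 0.9815 q6 -1.016 w 0.0176 F [-0.6  0.7 -1.3]
[[214.56918757 218.13268359]]
```

View pics/s8.png

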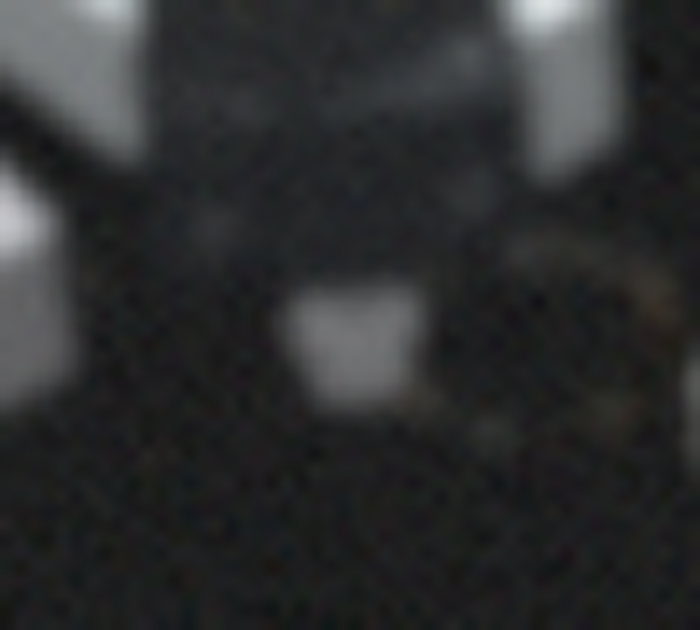

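Run:
```python
from cell import r,eyes
from h import *
o=r.get_obs();plan(o,(.5666,.1757,.13,1.597))
```

```text
now 6.6 [0.4302 0.0103 0.1663] ty 0.9815 q6 -1.016 w 0.0176 F [-0.6  0.7 -1.3]
travel [-0.0214, 0.2133, 0.0365] rot [0.0004, 0.0004, -0.6155]
```

Request:
arm_command([
  {"travel":[-0.0214,0.2133,0.0365],"rotation":[0,0,-0.6155],"gripper":0.1},
  {"travel":[-0.0214,0.2133,0.0365],"rotation":[0,0,-0.6155],"gripper":0.1},
  {"travel":[-0.0214,0.2133,0.0365],"rotation":[0,0,-0.6155],"gripper":0.1},
  {"travel":[-0.0214,0.2133,0.0365],"rotation":[0,0,-0.6155],"gripper":0.1},
  {"travel":[-0.0214,0.2133,0.0365],"rotation":[0,0,-0.6155],"gripper":0.1},
  {"travel":[-0.0214,0.2133,0.0365],"rotation":[0,0,-0.6155],"gripper":0.1},
  {"travel":[-0.0214,0.2133,0.0365],"rotation":[0,0,-0.6155],"gripper":0.1},
  {"travel":[-0.0214,0.2133,0.0365],"rotation":[0,0,-0.6155],"gripper":0.1},
])

```text
time: 7.6
eef_pos: [0.5659, 0.1739, 0.13]
tool_rot: [-0.037, 3.141, 0.0]
contact_force: [0.1, 0.1, -1.9]
width: 0.0178
```

Run:
```python
from cell import r,eyes
from h import *
s=eyes.capture("scene");t=eyes.capture("top")
o=r.get_obs();plan(o,(.5666,.1757,.098,1.597));f=o["eef_pos"]-[0,0,.0435];print(proj(s,[f,(.5666,.1757,.052)]))
crop(s,190,160,250,210,13,"pics/s9.png");crop(t,140,160,240,240,7,"pics/t9.png")
```

```text
now 7.7 [0.5661 0.1741 0.13  ] ty 1.5946 q6 -1.338 w 0.0179 F [ 0.4 -0.3 -1.5]
travel [-0.0005, 0.0016, 0.032] rot [0.0001, 0.0005, -0.0024]
[[216.58548582 182.92744371]
 [217.12990968 190.85629808]]
```

View pics/s9.png

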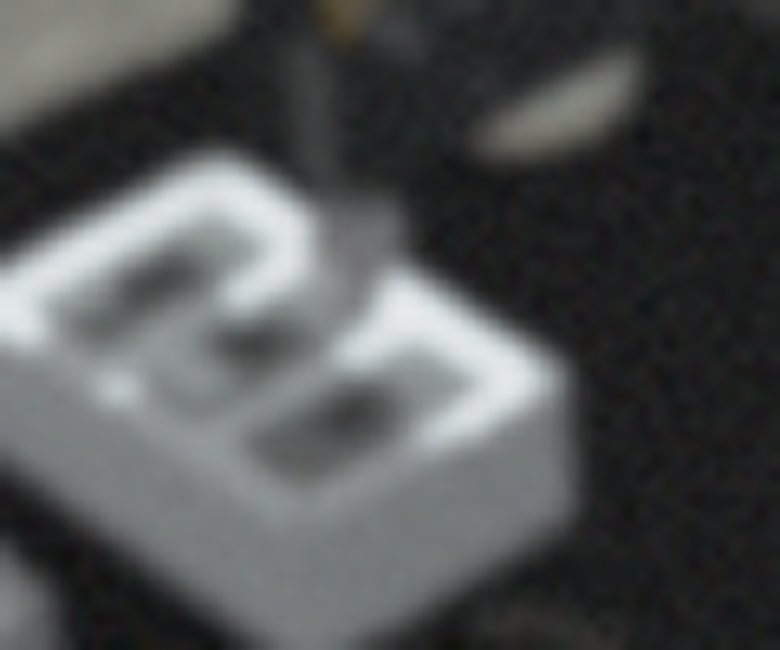

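View pics/t9.png

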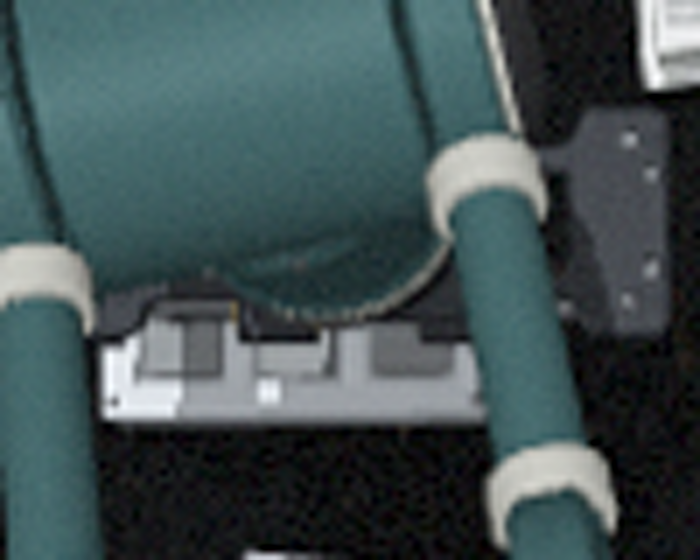

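Request:
arm_command([
  {"travel":[0,0,0.02],"rotation":[0,0,0],"gripper":0.1},
  {"travel":[0,0,0.028],"rotation":[0,0,0],"gripper":0.1},
  {"travel":[0,0,0.028],"rotation":[0,0,0],"gripper":0.1},
  {"travel":[0,0,0.028],"rotation":[0,0,0],"gripper":0.1},
  {"travel":[0,0,0.028],"rotation":[0,0,0],"gripper":0.1},
])

```text
time: 8.32
eef_pos: [0.5667, 0.1748, 0.1021]
tool_rot: [-0.039, 3.14, 0.0]
contact_force: [-0.0, 0.6, -2.0]
width: 0.0178
```

Run:
```python
from cell import r,eyes
from h import *
s=eyes.capture("scene")
o=r.get_obs();plan(o,(.5666,.1757,.0785,1.597));f=o["eef_pos"]-[0,0,.0435];print(proj(s,[f,(.5666,.1757,.052)]))
crop(s,190,160,250,210,13,"pics/s10.png")
```

```text
now 8.375 [0.5667 0.1748 0.1021] ty 1.5956 q6 -1.338 w 0.0176 F [ 0.4 -0.1 -1.8]
travel [0.0001, 0.0009, 0.0236] rot [0.0002, 0.0009, -0.0014]
[[217.17085104 189.41154568]
 [217.12990968 190.85629808]]
```

View pics/s10.png

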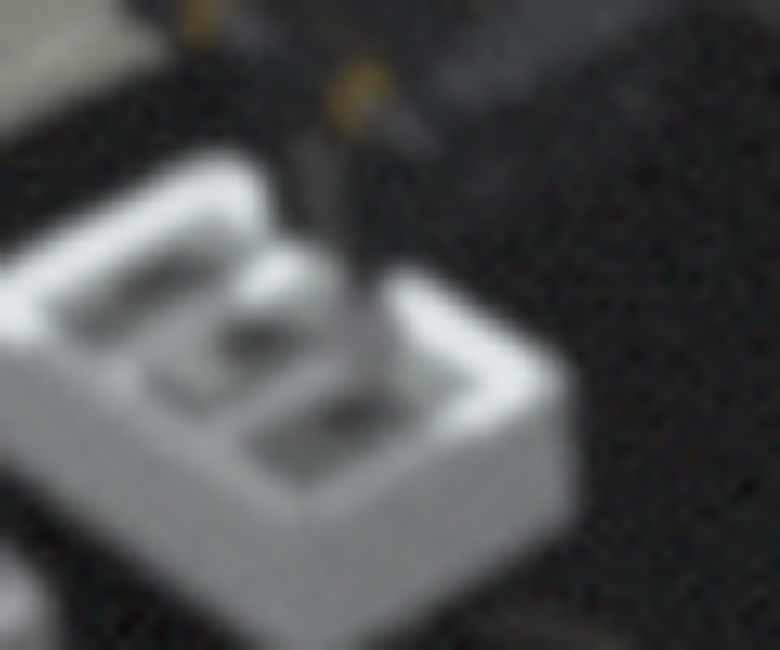

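Request:
arm_command([
  {"travel":[0,0,0.004],"rotation":[0,0,0],"gripper":0.1},
  {"travel":[0,0,0.008],"rotation":[0,0,0],"gripper":0.1},
  {"travel":[0,0,0.012],"rotation":[0,0,0],"gripper":0.1},
  {"travel":[0,0,0.012],"rotation":[0,0,0],"gripper":0.1},
  {"travel":[0,0,0.012],"rotation":[0,0,0],"gripper":0.1},
])

```text
time: 9.0
eef_pos: [0.566, 0.1747, 0.0894]
tool_rot: [0.039, -3.141, 0.0]
contact_force: [0.9, 0.6, -1.8]
width: 0.0175
```

Request:
arm_command([
  {"travel":[0,0,0.004],"rotation":[0,0,0],"gripper":0.1},
  {"travel":[0,0,0.008],"rotation":[0,0,0],"gripper":0.1},
  {"travel":[0,0,0.011],"rotation":[0,0,0],"gripper":0.1},
  {"travel":[0,0,0.012],"rotation":[0,0,0],"gripper":0.1},
  {"travel":[0,0,0.012],"rotation":[0,0,0],"gripper":0.1},
])

```text
time: 9.62
eef_pos: [0.5663, 0.1749, 0.0781]
tool_rot: [-0.039, 3.141, 0.001]
contact_force: [-2.7, 1.9, 3.7]
width: 0.0181
```

Request:
arm_command([
  {"travel":[0,0,0],"rotation":[0,0,0.18],"gripper":0.1},
  {"travel":[0,0,0],"rotation":[0,0,0.36],"gripper":0.1},
  {"travel":[0,0,0],"rotation":[0,0,0.54],"gripper":0.1},
  {"travel":[0,0,0],"rotation":[0,0,0.72],"gripper":0.1},
  {"travel":[0,0,0],"rotation":[0,0,0.9],"gripper":0.1},
  {"travel":[0,0,0],"rotation":[0,0,1.08],"gripper":0.1},
  {"travel":[0,0,0],"rotation":[0,0,1.26],"gripper":0.1},
  {"travel":[0,0,0],"rotation":[0,0,1.44],"gripper":0.1},
  {"travel":[0,0,0],"rotation":[0,0,1.57],"gripper":0.1},
  {"travel":[0,0,0],"rotation":[0,0,1.57],"gripper":0.1},
])

```text
time: 10.88
eef_pos: [0.5674, 0.1753, 0.0783]
tool_rot: [2.191, 2.25, 0.004]
contact_force: [0.5, 3.4, 1.2]
width: 0.0172
```

Run:
```python
from cell import r,eyes
from h import *
o=r.get_obs();plan(o);print(o["moment"])
```

```text
now 10.875 [0.5674 0.1753 0.0783] ty 0.0267 q6 0.23 w 0.0172 F [0.5 3.4 1.2]
[ 0.59888663 -0.09716012 -0.06729034]
```

Request:
arm_command([
  {"travel":[0,0,-0.004],"rotation":[0,0,0],"gripper":0.1},
  {"travel":[0,0,-0.01],"rotation":[0,0,0],"gripper":0.1},
  {"travel":[0,0,-0.02],"rotation":[0,0,0],"gripper":0.1},
  {"travel":[0,0,-0.035],"rotation":[0,0,0],"gripper":0.1},
  {"travel":[0,0,-0.05],"rotation":[0,0,0],"gripper":0.1},
  {"travel":[0,0,-0.07],"rotation":[0,0,0],"gripper":0.1},
  {"travel":[0,0,-0.07],"rotation":[0,0,0],"gripper":0.1},
  {"travel":[0,0,-0.07],"rotation":[0,0,0],"gripper":0.1},
])

```text
time: 11.88
eef_pos: [0.5662, 0.1745, 0.1478]
tool_rot: [2.193, 2.249, 0.0]
contact_force: [0.1, 0.5, -4.2]
width: 0.0176
```

Run:
```python
from cell import r,eyes
from h import *
s=eyes.capture("scene")
o=r.get_obs();plan(o);print(o["moment"])
crop(s,180,140,250,210,11,"pics/s11.png")
```

```text
now 11.925 [0.5657 0.1745 0.1471] ty 0.0255 q6 0.232 w 0.0175 F [-0.6 -0.7 -4.1]
[-0.04927028  0.10768996 -0.03818388]
```

View pics/s11.png

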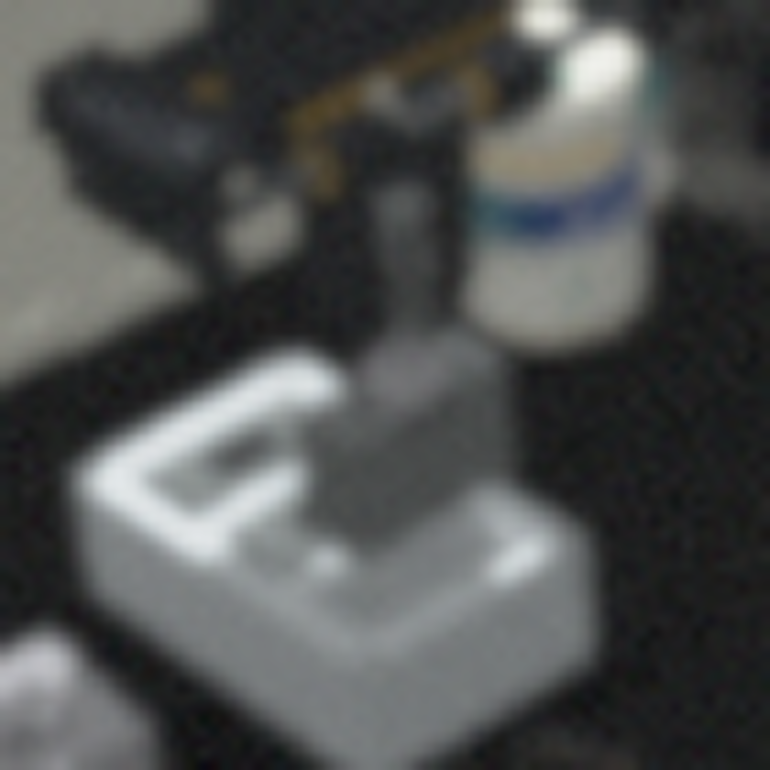

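Run:
```python
from cell import r,eyes
from h import *
o=r.get_obs();plan(o,(.5915,.0147,.147,-.2),(.5915,.0147,.112,-.2))
```

```text
now 11.925 [0.5657 0.1745 0.1471] ty 0.0255 q6 0.232 w 0.0175 F [-0.6 -0.7 -4.1]
travel [-0.1604, 0.0217, 0.0002] rot [-0.001, 0.0005, 0.2255]
travel [-0.1603, 0.0217, 0.0352] rot [-0.001, 0.0005, 0.2255]
```

Request:
arm_command([
  {"travel":[-0.02,0.002,0],"rotation":[0,0,0.02],"gripper":0.1},
  {"travel":[-0.05,0.006,0],"rotation":[0,0,0.06],"gripper":0.1},
  {"travel":[-0.08,0.01,0],"rotation":[0,0,0.1],"gripper":0.1},
  {"travel":[-0.11,0.014,0],"rotation":[0,0,0.15],"gripper":0.1},
  {"travel":[-0.14,0.018,0],"rotation":[0,0,0.2],"gripper":0.1},
  {"travel":[-0.16,0.0215,0],"rotation":[0,0,0.2255],"gripper":0.1},
  {"travel":[-0.16,0.0215,0],"rotation":[0,0,0.2255],"gripper":0.1},
  {"travel":[-0.16,0.0215,0.02],"rotation":[0,0,0.2255],"gripper":0.1},
  {"travel":[-0.16,0.0215,0.03],"rotation":[0,0,0.2255],"gripper":0.1},
  {"travel":[-0.16,0.0215,0.03],"rotation":[0,0,0.2255],"gripper":0.1},
])

```text
time: 13.18
eef_pos: [0.5899, 0.0162, 0.1152]
tool_rot: [-2.429, -1.988, 0.005]
contact_force: [-0.4, -0.4, -4.0]
width: 0.0177
```

Run:
```python
from cell import r,eyes
from h import *
s=eyes.capture("scene");t=eyes.capture("top")
o=r.get_obs();plan(o,(.5915,.0147,.112,-.2))
crop(s,220,150,310,240,8.5,"pics/s12.png");crop(t,210,140,320,230,7,"pics/t12.png")
```

```text
now 13.275 [0.5915 0.0159 0.1171] ty -0.1991 q6 0.184 w 0.0175 F [-0.8 -0.6 -3.3]
travel [-0.0012, 0.0003, 0.0051] rot [-0.001, 0.0001, 0.0009]
```

View pics/s12.png

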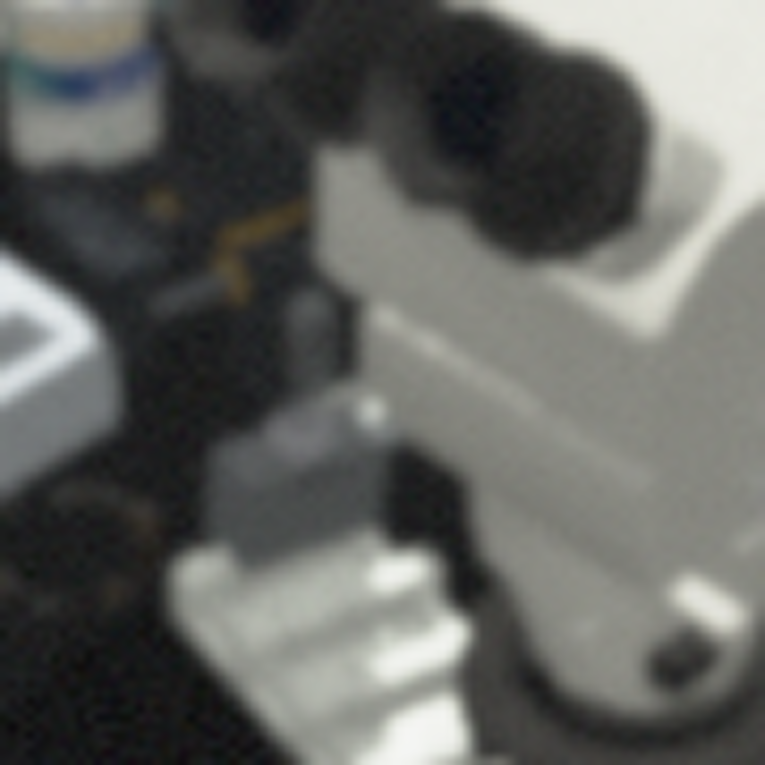

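View pics/t12.png

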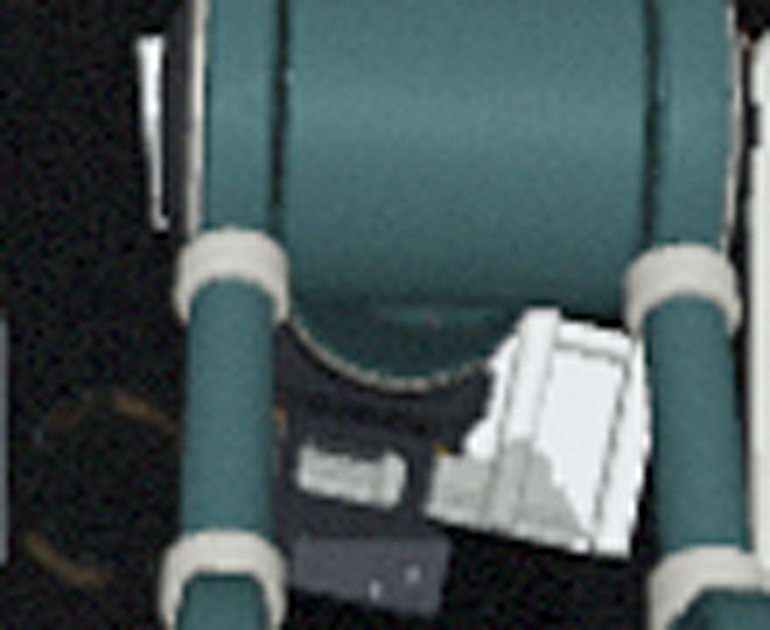

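```bash
cat >> h.py <<'E'
def box(lx,ly,z0,z1):
    b=rect(0,0,lx,ly,z0);t=rect(0,0,lx,ly,z1); return b+t+[(p[0],q[0]) for p,q in zip(b,t)]
E
python3 - <<'E'
from cell import r,eyes
from h import *
s=eyes.capture("scene")
o=r.get_obs();plan(o,(.5915,.0147,.112,-.2));e=o["eef_pos"]
overlay(s,[box(.06,.026,e[2]-.0695,e[2]-.0275),WALLS_ALL],[(e[0],e[1],-.2),(.5832,-.0265,-.2)],220,150,310,240,8.5,"pics/s13.png")
E
```

```text
now 13.325 [0.592  0.0158 0.1177] ty -0.1991 q6 0.184 w 0.0176 F [ 0.   0.7 -3.9]
travel [-0.0012, -0.0002, 0.0057] rot [0.0002, -0.0001, 0.0009]
```

View pics/s13.png

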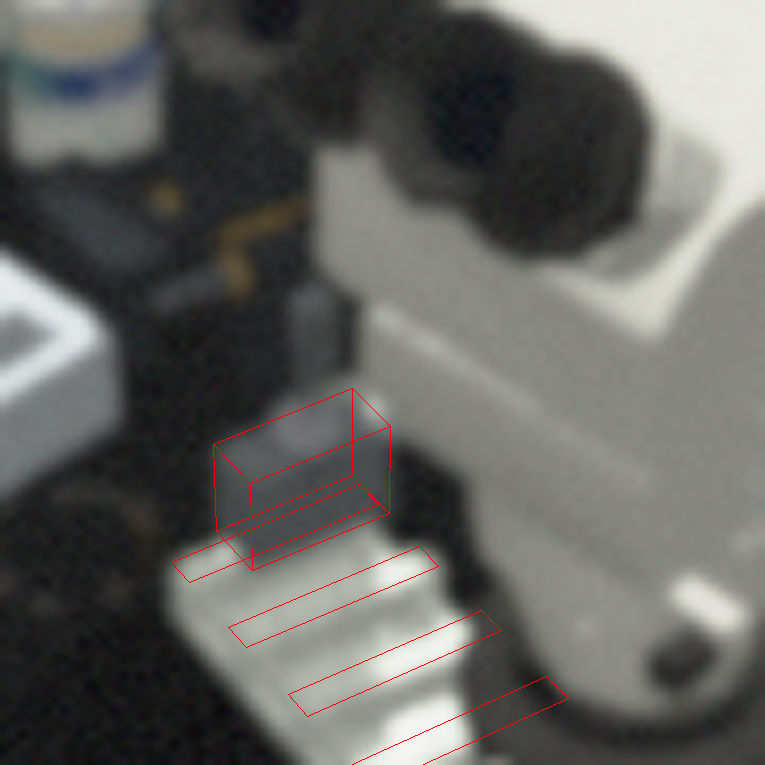

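Request:
arm_command([
  {"travel":[0.0008,0,0.008],"rotation":[0,0,0],"gripper":0.1},
  {"travel":[0.0008,0,0.014],"rotation":[0,0,0],"gripper":0.1},
  {"travel":[0.0008,0,0.02],"rotation":[0,0,0],"gripper":0.1},
  {"travel":[0.0008,0,0.025],"rotation":[0,0,0],"gripper":0.1},
  {"travel":[0.0008,0,0.028],"rotation":[0,0,0],"gripper":0.1},
  {"travel":[0.0008,0,0.028],"rotation":[0,0,0],"gripper":0.1},
  {"travel":[0.0008,0,0.028],"rotation":[0,0,0],"gripper":0.1},
])

```text
time: 14.2
eef_pos: [0.5922, 0.016, 0.0898]
tool_rot: [2.432, 1.988, 0.0]
contact_force: [0.1, 0.0, -4.4]
width: 0.0173
```

Run:
```python
from cell import r,eyes
from h import *
s=eyes.capture("scene")
o=r.get_obs();plan(o,(.5915,.0147,.074,-.2));e=o["eef_pos"]
overlay(s,[box(.06,.026,e[2]-.0695,e[2]-.0275)],[(e[0],e[1],-.2)],220,150,310,240,8.5,"pics/s14.png")
```

```text
now 14.25 [0.5922 0.0161 0.0899] ty -0.2 q6 0.185 w 0.0177 F [ 0.8 -0.4 -4.7]
travel [-0.0015, -0.0005, 0.0159] rot [0.0005, -0.0001, 0.0]
```

View pics/s14.png

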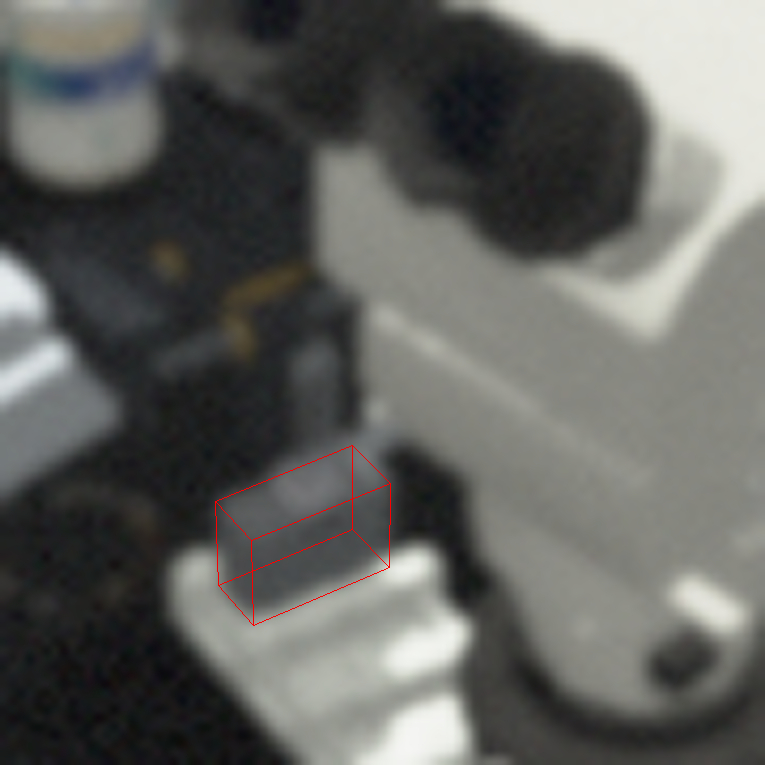

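Request:
arm_command([
  {"travel":[-0.001,0,0.005],"rotation":[0,0,0],"gripper":0.1},
  {"travel":[-0.001,0,0.01],"rotation":[0,0,0],"gripper":0.1},
  {"travel":[-0.001,0,0.014],"rotation":[0,0,0],"gripper":0.1},
  {"travel":[-0.001,0,0.0165],"rotation":[0,0,0],"gripper":0.1},
  {"travel":[-0.001,0,0.0165],"rotation":[0,0,0],"gripper":0.1},
  {"travel":[-0.001,0,0.0165],"rotation":[0,0,0],"gripper":0.1},
])

```text
time: 15.0
eef_pos: [0.592, 0.0151, 0.0741]
tool_rot: [2.432, 1.988, 0.001]
contact_force: [-3.6, 0.0, 5.0]
width: 0.0176
```

Request:
arm_command([
  {"travel":[0,0,-0.0004],"rotation":[0,0,-0.18],"gripper":0.1},
  {"travel":[0,0,-0.0004],"rotation":[0,0,-0.36],"gripper":0.1},
  {"travel":[0,0,-0.0004],"rotation":[0,0,-0.54],"gripper":0.1},
  {"travel":[0,0,-0.0004],"rotation":[0,0,-0.72],"gripper":0.1},
  {"travel":[0,0,-0.0004],"rotation":[0,0,-0.9],"gripper":0.1},
  {"travel":[0,0,-0.0004],"rotation":[0,0,-1.08],"gripper":0.1},
  {"travel":[0,0,-0.0004],"rotation":[0,0,-1.26],"gripper":0.1},
  {"travel":[0,0,-0.0004],"rotation":[0,0,-1.44],"gripper":0.1},
  {"travel":[0,0,-0.0004],"rotation":[0,0,-1.57],"gripper":0.1},
  {"travel":[0,0,-0.0004],"rotation":[0,0,-1.57],"gripper":0.1},
])

```text
time: 16.25
eef_pos: [0.5914, 0.0143, 0.0742]
tool_rot: [-0.313, -3.125, 0.002]
contact_force: [-4.6, -2.5, 5.2]
width: 0.0178
```

Run:
```python
from cell import r,eyes
from h import *
o=r.get_obs();plan(o);print(o["moment"])
```

```text
now 16.25 [0.5914 0.0143 0.0742] ty 1.3713 q6 -1.388 w 0.0178 F [-4.6 -2.5  5.2]
[-0.45927357  0.81109146  0.01398088]
```

Request:
arm_command([
  {"travel":[0,0,-0.003],"rotation":[0,0,0],"gripper":0.1},
  {"travel":[0,0,-0.007],"rotation":[0,0,0],"gripper":0.1},
  {"travel":[0,0,-0.012],"rotation":[0,0,0],"gripper":0.1},
  {"travel":[0,0,-0.02],"rotation":[0,0,0],"gripper":0.1},
  {"travel":[0,0,-0.02],"rotation":[0,0,0],"gripper":0.1},
  {"travel":[0,0,-0.02],"rotation":[0,0,0],"gripper":0.1},
])

```text
time: 17.0
eef_pos: [0.5921, 0.0151, 0.0939]
tool_rot: [0.315, 3.125, 0.0]
contact_force: [-0.4, 0.0, -0.7]
width: 0.0176
```

Run:
```python
from cell import r,eyes
from h import *
s=eyes.capture("scene");o=r.get_obs();plan(o)
crop(s,220,150,310,240,8.5,"pics/s15.png")
```

```text
now 17.05 [0.5919 0.0151 0.0936] ty 1.37 q6 -1.387 w 0.0179 F [-0.4  0.3 -1.9]
```

View pics/s15.png

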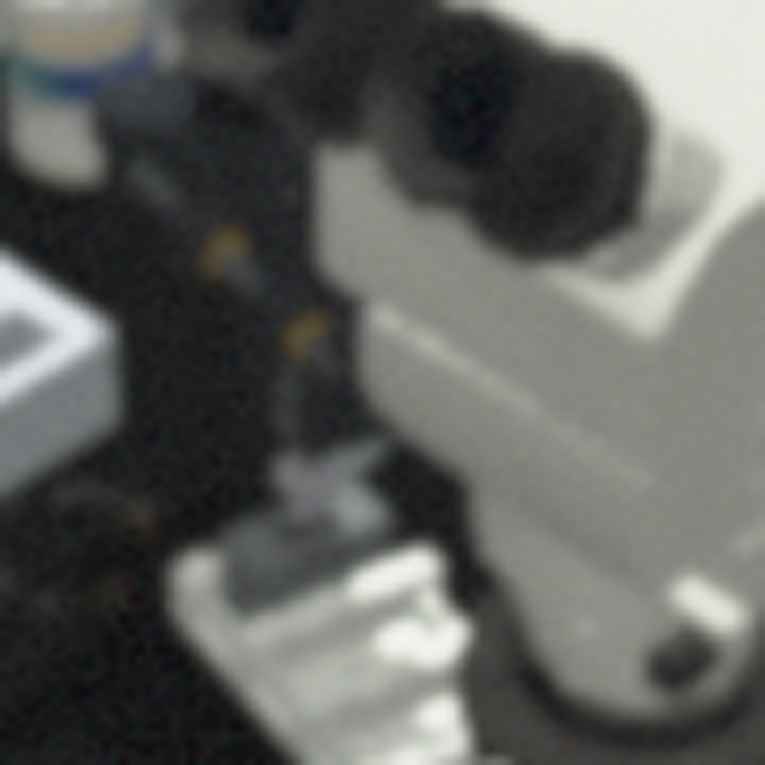

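Run:
```python
from cell import r,eyes
from h import *
t=eyes.capture("top")
for uv in [(357,232),(371,200),(348,128)]:
    print(uv,[at_z(t,uv,z).round(3).tolist() for z in(.1,.2,.3,.4)])
o=r.get_obs();plan(o,(.592,.015,.125,1.37),(.5655,.2165,.125,1.597))
```

```text
(357, 232) [[0.492, -0.217, 0.1], [0.488, -0.189, 0.2], [0.483, -0.161, 0.3], [0.479, -0.133, 0.4]]
(371, 200) [[0.571, -0.254, 0.1], [0.559, -0.222, 0.2], [0.547, -0.19, 0.3], [0.534, -0.158, 0.4]]
(348, 128) [[0.753, -0.2, 0.1], [0.723, -0.174, 0.2], [0.692, -0.147, 0.3], [0.662, -0.121, 0.4]]
now 17.1 [0.5917 0.0151 0.0934] ty 1.37 q6 -1.387 w 0.0177 F [-0.3 -1.2 -1.8]
travel [-0.0003, -0.0, -0.0316] rot [-0.0, -0.0001, 0.0]
travel [0.0659, 0.1921, -0.0316] rot [-0.0, -0.0001, -0.227]
```

Request:
arm_command([
  {"travel":[0,0,-0.0316],"rotation":[0,0,0],"gripper":0.1},
  {"travel":[0.02,0.06,-0.0316],"rotation":[0,0,-0.06],"gripper":0.1},
  {"travel":[0.04,0.12,-0.0316],"rotation":[0,0,-0.15],"gripper":0.1},
  {"travel":[0.066,0.1925,-0.0316],"rotation":[0,0,-0.227],"gripper":0.1},
  {"travel":[0.066,0.1925,-0.0316],"rotation":[0,0,-0.227],"gripper":0.1},
  {"travel":[0.066,0.1925,-0.0316],"rotation":[0,0,-0.227],"gripper":0.1},
  {"travel":[0.066,0.1925,-0.0316],"rotation":[0,0,-0.227],"gripper":0.1},
  {"travel":[0.066,0.1925,-0.0316],"rotation":[0,0,-0.227],"gripper":0.1},
])

```text
time: 18.1
eef_pos: [0.5658, 0.2152, 0.125]
tool_rot: [0.038, -3.141, 0.001]
contact_force: [-0.2, 0.1, -1.5]
width: 0.0177
```

Run:
```python
from cell import r,eyes
from h import *
s=eyes.capture("scene");o=r.get_obs();plan(o,(.5652,.217,.098,1.597),(.5652,.217,.078,1.597))
crop(s,180,150,250,210,11,"pics/s16.png")
```

```text
now 18.15 [0.5658 0.2153 0.125 ] ty 1.5948 q6 -1.272 w 0.0176 F [-0.2 -0.  -1. ]
travel [0.0006, 0.0017, 0.027] rot [-0.0003, -0.0002, -0.0022]
travel [0.0006, 0.0017, 0.047] rot [-0.0003, -0.0002, -0.0022]
```

View pics/s16.png

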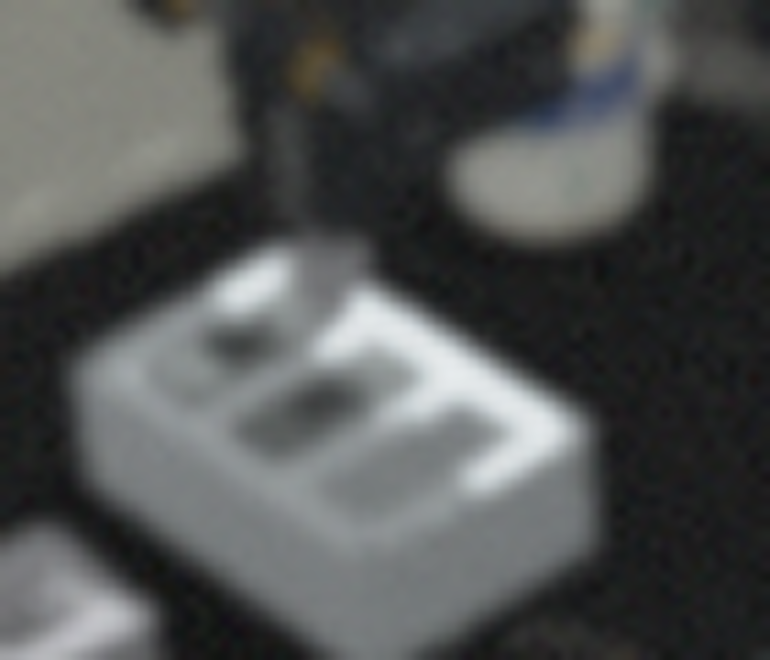

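Request:
arm_command([
  {"travel":[0.0005,0.001,0.02],"rotation":[0,0,0],"gripper":0.1},
  {"travel":[0.0005,0.001,0.025],"rotation":[0,0,0],"gripper":0.1},
  {"travel":[0.0005,0.001,0.025],"rotation":[0,0,0],"gripper":0.1},
  {"travel":[0.0005,0.001,0.029],"rotation":[0,0,0],"gripper":0.1},
  {"travel":[0.0005,0.001,0.033],"rotation":[0,0,0],"gripper":0.1},
  {"travel":[0.0005,0.001,0.037],"rotation":[0,0,0],"gripper":0.1},
  {"travel":[0.0005,0.001,0.037],"rotation":[0,0,0],"gripper":0.1},
])

```text
time: 19.02
eef_pos: [0.5646, 0.2178, 0.0877]
tool_rot: [0.041, -3.141, 0.0]
contact_force: [0.0, -0.0, -2.0]
width: 0.0175
```

In the slot. Seat the collar, then turn.

Request:
arm_command([
  {"travel":[0,0,0.004],"rotation":[0,0,0],"gripper":0.1},
  {"travel":[0,0,0.007],"rotation":[0,0,0],"gripper":0.1},
  {"travel":[0,0,0.01],"rotation":[0,0,0],"gripper":0.1},
  {"travel":[0,0,0.01],"rotation":[0,0,0],"gripper":0.1},
  {"travel":[0,0,0.01],"rotation":[0,0,0],"gripper":0.1},
])

```text
time: 19.65
eef_pos: [0.5651, 0.2179, 0.0782]
tool_rot: [-0.041, 3.141, 0.0]
contact_force: [0.7, 0.4, -0.8]
width: 0.0179
```

Run:
```python
from cell import r,eyes
from h import *
o=r.get_obs();plan(o,(.5652,.217,.078,1.597))
```

```text
now 19.65 [0.5651 0.2179 0.0782] ty 1.597 q6 -1.27 w 0.0179 F [ 0.7  0.4 -0.8]
travel [-0.0001, -0.0009, 0.0002] rot [0.0001, 0.0003, -0.0]
```

Request:
arm_command([
  {"travel":[0,-0.0004,0.0003],"rotation":[0,0,0.18],"gripper":0.1},
  {"travel":[0,-0.0004,0.0003],"rotation":[0,0,0.36],"gripper":0.1},
  {"travel":[0,-0.0004,0.0003],"rotation":[0,0,0.54],"gripper":0.1},
  {"travel":[0,-0.0004,0.0003],"rotation":[0,0,0.72],"gripper":0.1},
  {"travel":[0,-0.0004,0.0003],"rotation":[0,0,0.9],"gripper":0.1},
  {"travel":[0,-0.0004,0.0003],"rotation":[0,0,1.08],"gripper":0.1},
  {"travel":[0,-0.0004,0.0003],"rotation":[0,0,1.26],"gripper":0.1},
  {"travel":[0,-0.0004,0.0003],"rotation":[0,0,1.44],"gripper":0.1},
  {"travel":[0,-0.0004,0.0003],"rotation":[0,0,1.57],"gripper":0.1},
  {"travel":[0,-0.0004,0.0003],"rotation":[0,0,1.57],"gripper":0.1},
])

```text
time: 20.9
eef_pos: [0.5656, 0.2179, 0.0782]
tool_rot: [2.189, 2.252, 0.002]
contact_force: [1.2, 1.8, -0.2]
width: 0.0176
```

Request:
arm_command([
  {"travel":[0,0,-0.004],"rotation":[0,0,0],"gripper":0.1},
  {"travel":[0,0,-0.01],"rotation":[0,0,0],"gripper":0.1},
  {"travel":[0,0,-0.02],"rotation":[0,0,0],"gripper":0.1},
  {"travel":[0,0,-0.035],"rotation":[0,0,0],"gripper":0.1},
  {"travel":[0,0,-0.05],"rotation":[0,0,0],"gripper":0.1},
  {"travel":[0,0,-0.07],"rotation":[0,0,0],"gripper":0.1},
  {"travel":[0,0,-0.07],"rotation":[0,0,0],"gripper":0.1},
  {"travel":[0,0,-0.07],"rotation":[0,0,0],"gripper":0.1},
])

```text
time: 21.9
eef_pos: [0.5649, 0.2174, 0.148]
tool_rot: [2.191, 2.251, 0.0]
contact_force: [0.0, 0.1, -3.7]
width: 0.0174
```

Run:
```python
from cell import r,eyes
from h import *
s=eyes.capture("scene")
o=r.get_obs();plan(o,(.5837,-.0265,.147,-.2))
crop(s,180,130,250,200,11,"pics/s17.png")
```

```text
now 21.95 [0.5645 0.2173 0.1473] ty 0.027 q6 0.299 w 0.0176 F [-0.9  0.9 -4.3]
travel [-0.2442, 0.0126, 0.0003] rot [-0.001, 0.0005, 0.227]
```

View pics/s17.png

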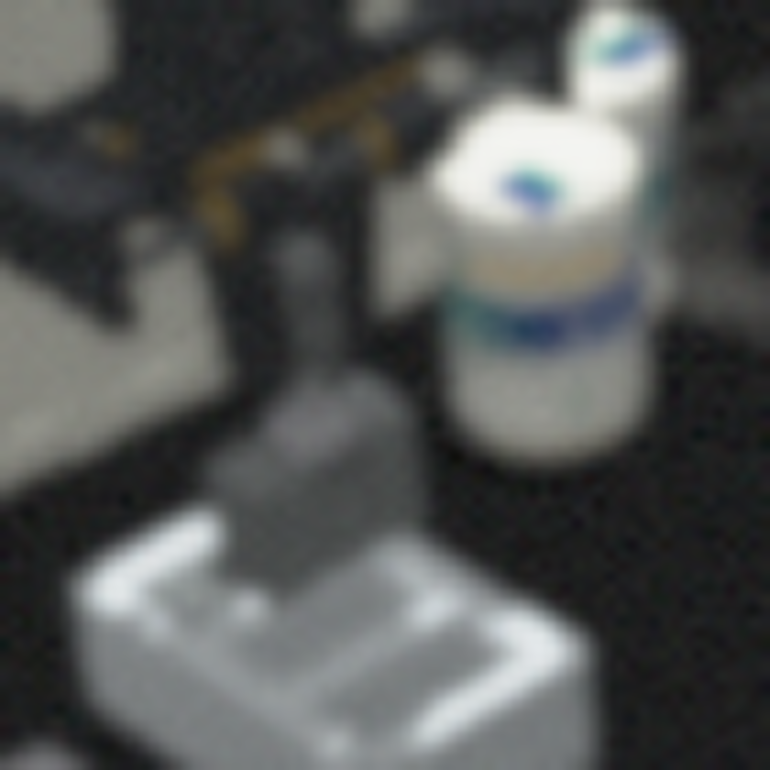

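Request:
arm_command([
  {"travel":[-0.02,0.001,0],"rotation":[0,0,0.02],"gripper":0.1},
  {"travel":[-0.06,0.003,0],"rotation":[0,0,0.06],"gripper":0.1},
  {"travel":[-0.1,0.005,0],"rotation":[0,0,0.1],"gripper":0.1},
  {"travel":[-0.14,0.007,0],"rotation":[0,0,0.15],"gripper":0.1},
  {"travel":[-0.18,0.01,0],"rotation":[0,0,0.2],"gripper":0.1},
  {"travel":[-0.22,0.012,0],"rotation":[0,0,0.227],"gripper":0.1},
  {"travel":[-0.244,0.0126,0],"rotation":[0,0,0.227],"gripper":0.1},
  {"travel":[-0.244,0.0126,0.01],"rotation":[0,0,0.227],"gripper":0.1},
  {"travel":[-0.244,0.0126,0.025],"rotation":[0,0,0.227],"gripper":0.1},
  {"travel":[-0.244,0.0126,0.03],"rotation":[0,0,0.227],"gripper":0.1},
])

```text
time: 23.2
eef_pos: [0.5823, -0.0253, 0.1153]
tool_rot: [-2.429, -1.988, 0.005]
contact_force: [0.2, 0.3, -3.1]
width: 0.0177
```

Request:
arm_command([
  {"travel":[0,0,0.001],"rotation":[0,0,0],"gripper":0.1},
  {"travel":[0,0,0.002],"rotation":[0,0,0],"gripper":0.1},
  {"travel":[0,0,0.003],"rotation":[0,0,0],"gripper":0.1},
  {"travel":[0,0,0.003],"rotation":[0,0,0],"gripper":0.1},
])

```text
time: 23.7
eef_pos: [0.5844, -0.026, 0.1152]
tool_rot: [2.432, 1.989, 0.001]
contact_force: [-0.3, 0.4, -3.3]
width: 0.0178
```

Run:
```python
from cell import r,eyes
from h import *
s=eyes.capture("scene")
o=r.get_obs();plan(o,(.5837,-.0263,.09,-.2));e=o["eef_pos"]
overlay(s,[box(.06,.026,e[2]-.0695,e[2]-.0275)],[(e[0],e[1],-.2)],220,150,310,240,8.5,"pics/s18.png")
```

```text
now 23.75 [ 0.5844 -0.026   0.1151] ty -0.1999 q6 0.113 w 0.0177 F [ 0.3 -0.4 -4. ]
travel [-0.0004, -0.0006, 0.0251] rot [0.0005, -0.0, 0.0001]
```

View pics/s18.png

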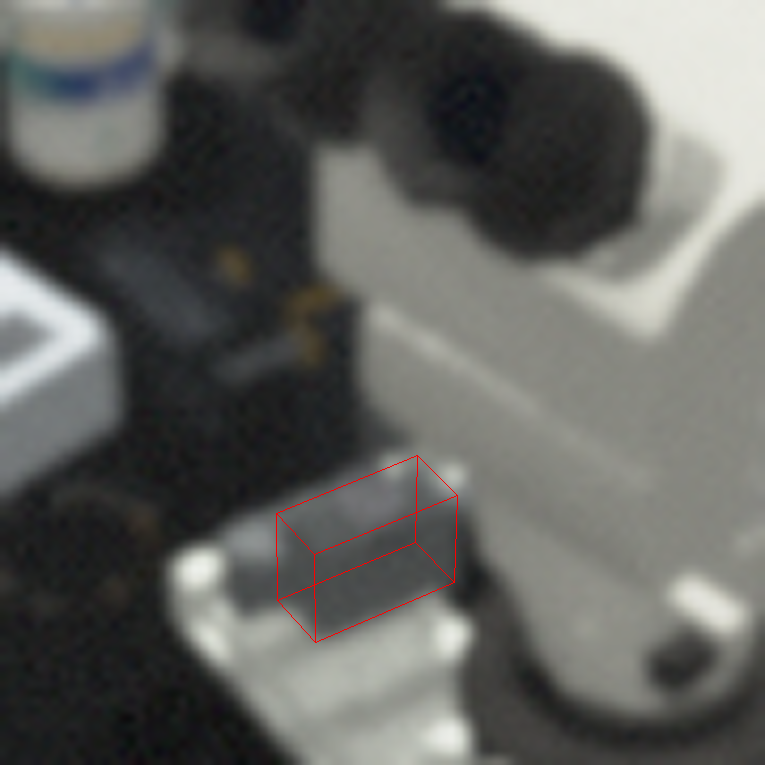

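Request:
arm_command([
  {"travel":[-0.0004,-0.0005,0.006],"rotation":[0,0,0],"gripper":0.1},
  {"travel":[-0.0004,-0.0005,0.012],"rotation":[0,0,0],"gripper":0.1},
  {"travel":[-0.0004,-0.0005,0.017],"rotation":[0,0,0],"gripper":0.1},
  {"travel":[-0.0004,-0.0005,0.021],"rotation":[0,0,0],"gripper":0.1},
  {"travel":[-0.0004,-0.0005,0.025],"rotation":[0,0,0],"gripper":0.1},
  {"travel":[-0.0004,-0.0005,0.025],"rotation":[0,0,0],"gripper":0.1},
])

```text
time: 24.5
eef_pos: [0.5831, -0.0264, 0.0891]
tool_rot: [-2.431, -1.988, 0.001]
contact_force: [0.6, 0.4, -4.0]
width: 0.0176
```

Request:
arm_command([
  {"travel":[0,0,0.005],"rotation":[0,0,0],"gripper":0.1},
  {"travel":[0,0,0.01],"rotation":[0,0,0],"gripper":0.1},
  {"travel":[0,0,0.014],"rotation":[0,0,0],"gripper":0.1},
  {"travel":[0,0,0.0158],"rotation":[0,0,0],"gripper":0.1},
  {"travel":[0,0,0.0158],"rotation":[0,0,0],"gripper":0.1},
  {"travel":[0,0,0.0158],"rotation":[0,0,0],"gripper":0.1},
])

```text
time: 25.25
eef_pos: [0.5841, -0.0264, 0.0745]
tool_rot: [2.431, 1.988, 0.001]
contact_force: [-0.5, 0.0, -1.1]
width: 0.0175
```

Run:
```python
from cell import r,eyes
from h import *
o=r.get_obs();plan(o);print(o["moment"])
```

```text
now 25.25 [ 0.5841 -0.0264  0.0745] ty -0.2 q6 0.112 w 0.0175 F [-0.5  0.  -1.1]
[-0.10417309  0.02538971 -0.02973032]
```

Request:
arm_command([
  {"travel":[0,0,0.0003],"rotation":[0,0,-0.18],"gripper":0.1},
  {"travel":[0,0,0.0003],"rotation":[0,0,-0.36],"gripper":0.1},
  {"travel":[0,0,0.0003],"rotation":[0,0,-0.54],"gripper":0.1},
  {"travel":[0,0,0.0003],"rotation":[0,0,-0.72],"gripper":0.1},
  {"travel":[0,0,0.0003],"rotation":[0,0,-0.9],"gripper":0.1},
  {"travel":[0,0,0.0003],"rotation":[0,0,-1.08],"gripper":0.1},
  {"travel":[0,0,0.0003],"rotation":[0,0,-1.26],"gripper":0.1},
  {"travel":[0,0,0.0003],"rotation":[0,0,-1.44],"gripper":0.1},
  {"travel":[0,0,0.0003],"rotation":[0,0,-1.57],"gripper":0.1},
  {"travel":[0,0,0.0003],"rotation":[0,0,-1.57],"gripper":0.1},
])

```text
time: 26.5
eef_pos: [0.5836, -0.0267, 0.0741]
tool_rot: [0.317, 3.126, -0.001]
contact_force: [-1.8, -1.3, 1.6]
width: 0.0177
```

Request:
arm_command([
  {"travel":[0,0,-0.003],"rotation":[0,0,0],"gripper":0.1},
  {"travel":[0,0,-0.007],"rotation":[0,0,0],"gripper":0.1},
  {"travel":[0,0,-0.012],"rotation":[0,0,0],"gripper":0.1},
  {"travel":[0,0,-0.02],"rotation":[0,0,0],"gripper":0.1},
  {"travel":[0,0,-0.02],"rotation":[0,0,0],"gripper":0.1},
  {"travel":[0,0,-0.02],"rotation":[0,0,0],"gripper":0.1},
])

```text
time: 27.25
eef_pos: [0.5838, -0.0264, 0.0939]
tool_rot: [0.315, 3.125, 0.0]
contact_force: [-0.3, 0.3, -1.6]
width: 0.0176
```

Run:
```python
from cell import r,eyes
from h import *
s=eyes.capture("scene");o=r.get_obs();plan(o,(.584,-.0264,.125,1.37),(.5641,.2595,.125,1.597))
crop(s,220,150,310,240,8.5,"pics/s19.png")
```

```text
now 27.3 [ 0.5835 -0.0264  0.0936] ty 1.37 q6 -1.458 w 0.0176 F [ 0.3 -0.6 -0.7]
travel [-0.0005, 0.0001, -0.0314] rot [-0.0, -0.0, -0.0]
travel [0.0761, 0.2762, -0.0314] rot [0.0, -0.0, -0.227]
```

View pics/s19.png

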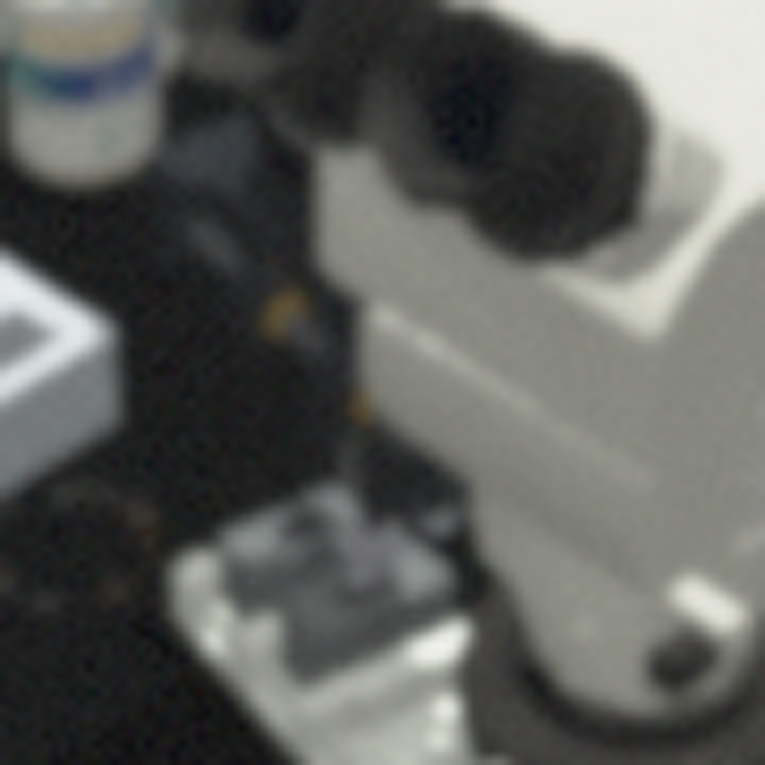

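Request:
arm_command([
  {"travel":[0,0,-0.0314],"rotation":[0,0,0],"gripper":0.1},
  {"travel":[0.016,0.06,-0.0314],"rotation":[0,0,-0.06],"gripper":0.1},
  {"travel":[0.033,0.12,-0.0314],"rotation":[0,0,-0.12],"gripper":0.1},
  {"travel":[0.05,0.18,-0.0314],"rotation":[0,0,-0.18],"gripper":0.1},
  {"travel":[0.066,0.24,-0.0314],"rotation":[0,0,-0.227],"gripper":0.1},
  {"travel":[0.0755,0.2762,-0.0314],"rotation":[0,0,-0.227],"gripper":0.1},
  {"travel":[0.0755,0.2762,-0.0314],"rotation":[0,0,-0.227],"gripper":0.1},
  {"travel":[0.0755,0.2762,-0.0314],"rotation":[0,0,-0.227],"gripper":0.1},
  {"travel":[0.0755,0.2762,-0.0314],"rotation":[0,0,-0.227],"gripper":0.1},
])

```text
time: 28.42
eef_pos: [0.5647, 0.258, 0.1249]
tool_rot: [0.039, -3.141, 0.001]
contact_force: [0.3, -0.4, -1.5]
width: 0.0172
```

Run:
```python
from cell import r,eyes
from h import *
s=eyes.capture("scene");o=r.get_obs();plan(o,(.564,.2595,.1,1.597),(.564,.2595,.088,1.597))
crop(s,180,150,250,210,11,"pics/s20.png")
```

```text
now 28.475 [0.5648 0.2579 0.1249] ty 1.5953 q6 -1.207 w 0.0177 F [ 0.3 -0.8 -1.6]
travel [0.0008, 0.0016, 0.0249] rot [-0.0004, -0.0004, -0.0017]
travel [0.0008, 0.0016, 0.0369] rot [-0.0004, -0.0004, -0.0017]
```

View pics/s20.png

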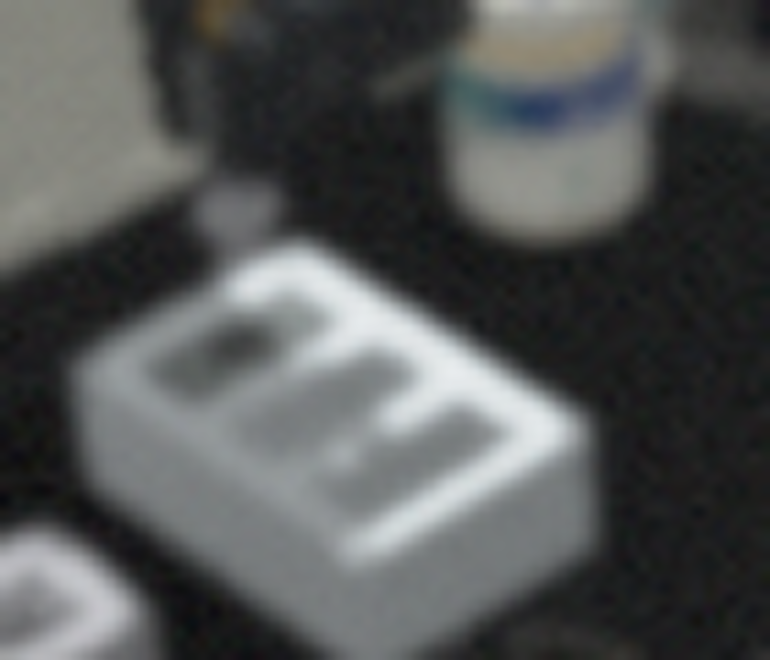

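Request:
arm_command([
  {"travel":[0.0005,0.001,0.02],"rotation":[0,0,0],"gripper":0.1},
  {"travel":[0.0005,0.001,0.025],"rotation":[0,0,0],"gripper":0.1},
  {"travel":[0.0005,0.001,0.025],"rotation":[0,0,0],"gripper":0.1},
  {"travel":[0.0005,0.001,0.029],"rotation":[0,0,0],"gripper":0.1},
  {"travel":[0.0005,0.001,0.033],"rotation":[0,0,0],"gripper":0.1},
  {"travel":[0.0005,0.001,0.037],"rotation":[0,0,0],"gripper":0.1},
  {"travel":[0.0005,0.001,0.037],"rotation":[0,0,0],"gripper":0.1},
])

```text
time: 29.35
eef_pos: [0.5638, 0.2602, 0.0877]
tool_rot: [0.041, -3.141, 0.0]
contact_force: [0.8, 0.0, -1.2]
width: 0.0178
```

Request:
arm_command([
  {"travel":[0,-0.0005,0.004],"rotation":[0,0,0],"gripper":0.1},
  {"travel":[0,-0.0005,0.007],"rotation":[0,0,0],"gripper":0.1},
  {"travel":[0,-0.0005,0.01],"rotation":[0,0,0],"gripper":0.1},
  {"travel":[0,-0.0005,0.0103],"rotation":[0,0,0],"gripper":0.1},
  {"travel":[0,-0.0005,0.0103],"rotation":[0,0,0],"gripper":0.1},
])

```text
time: 29.98
eef_pos: [0.5643, 0.2598, 0.0781]
tool_rot: [-0.041, 3.141, 0.0]
contact_force: [-1.9, -0.8, 1.1]
width: 0.0177
```

Request:
arm_command([
  {"travel":[0,0,0],"rotation":[0,0,0.18],"gripper":0.1},
  {"travel":[0,0,0],"rotation":[0,0,0.36],"gripper":0.1},
  {"travel":[0,0,0],"rotation":[0,0,0.54],"gripper":0.1},
  {"travel":[0,0,0],"rotation":[0,0,0.72],"gripper":0.1},
  {"travel":[0,0,0],"rotation":[0,0,0.9],"gripper":0.1},
  {"travel":[0,0,0],"rotation":[0,0,1.08],"gripper":0.1},
  {"travel":[0,0,0],"rotation":[0,0,1.26],"gripper":0.1},
  {"travel":[0,0,0],"rotation":[0,0,1.44],"gripper":0.1},
  {"travel":[0,0,0],"rotation":[0,0,1.57],"gripper":0.1},
  {"travel":[0,0,0],"rotation":[0,0,1.57],"gripper":0.1},
])

```text
time: 31.22
eef_pos: [0.5649, 0.2601, 0.0782]
tool_rot: [2.189, 2.252, 0.003]
contact_force: [1.7, 0.3, 0.5]
width: 0.0175
```

Request:
arm_command([
  {"travel":[0,0,-0.004],"rotation":[0,0,0],"gripper":0.1},
  {"travel":[0,0,-0.01],"rotation":[0,0,0],"gripper":0.1},
  {"travel":[0,0,-0.02],"rotation":[0,0,0],"gripper":0.1},
  {"travel":[0,0,-0.035],"rotation":[0,0,0],"gripper":0.1},
  {"travel":[0,0,-0.05],"rotation":[0,0,0],"gripper":0.1},
  {"travel":[0,0,-0.07],"rotation":[0,0,0],"gripper":0.1},
  {"travel":[0,0,-0.07],"rotation":[0,0,0],"gripper":0.1},
  {"travel":[0,0,-0.07],"rotation":[0,0,0],"gripper":0.1},
])

```text
time: 32.22
eef_pos: [0.5641, 0.2598, 0.148]
tool_rot: [2.191, 2.251, 0.0]
contact_force: [0.7, -1.3, -3.4]
width: 0.0178
```

Run:
```python
from cell import r,eyes
from h import *
s=eyes.capture("scene")
o=r.get_obs();plan(o,(.5755,-.0675,.147,-.2))
crop(s,180,130,250,200,11,"pics/s21.png")
```

```text
now 32.275 [0.5637 0.2596 0.1473] ty 0.027 q6 0.364 w 0.0175 F [-0.8  0.4 -3.6]
travel [-0.3273, 0.003, 0.0004] rot [-0.001, 0.0005, 0.227]
```

View pics/s21.png

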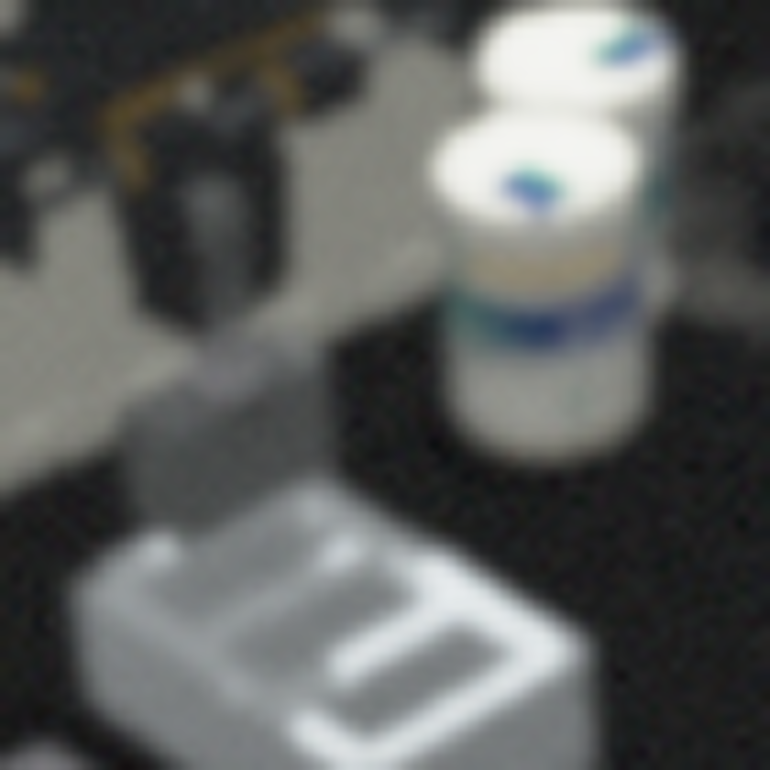

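Request:
arm_command([
  {"travel":[-0.02,0,0],"rotation":[0,0,0.01],"gripper":0.1},
  {"travel":[-0.06,0.0005,0],"rotation":[0,0,0.04],"gripper":0.1},
  {"travel":[-0.1,0.001,0],"rotation":[0,0,0.07],"gripper":0.1},
  {"travel":[-0.14,0.0015,0],"rotation":[0,0,0.1],"gripper":0.1},
  {"travel":[-0.18,0.002,0],"rotation":[0,0,0.13],"gripper":0.1},
  {"travel":[-0.22,0.002,0],"rotation":[0,0,0.16],"gripper":0.1},
  {"travel":[-0.26,0.0025,0],"rotation":[0,0,0.19],"gripper":0.1},
  {"travel":[-0.3,0.003,0],"rotation":[0,0,0.227],"gripper":0.1},
  {"travel":[-0.327,0.003,0],"rotation":[0,0,0.227],"gripper":0.1},
  {"travel":[-0.327,0.003,0],"rotation":[0,0,0.227],"gripper":0.1},
])

```text
time: 33.52
eef_pos: [0.575, -0.0697, 0.1471]
tool_rot: [-2.435, -1.984, 0.002]
contact_force: [0.1, 1.0, -3.2]
width: 0.0175
```

Request:
arm_command([
  {"travel":[0,0,0.01],"rotation":[0,0,0],"gripper":0.1},
  {"travel":[0,0,0.025],"rotation":[0,0,0],"gripper":0.1},
  {"travel":[0,0,0.033],"rotation":[0,0,0],"gripper":0.1},
  {"travel":[0,0,0.033],"rotation":[0,0,0],"gripper":0.1},
  {"travel":[0,0,0.033],"rotation":[0,0,0],"gripper":0.1},
])

```text
time: 34.15
eef_pos: [0.5763, -0.0667, 0.1149]
tool_rot: [2.431, 1.989, 0.0]
contact_force: [0.1, -0.3, -1.8]
width: 0.0179
```

Run:
```python
from cell import r,eyes
from h import *
s=eyes.capture("scene");t=eyes.capture("top")
o=r.get_obs();plan(o,(.5755,-.0675,.09,-.2));e=o["eef_pos"]
overlay(s,[box(.06,.026,e[2]-.0695,e[2]-.0275)],[(e[0],e[1],-.2)],220,150,310,240,8.5,"pics/s22.png")
crop(t,200,90,400,280,4,"pics/t22.png")
```

```text
now 34.25 [ 0.5765 -0.0669  0.1154] ty -0.1997 q6 0.041 w 0.0179 F [-0.7  0.4 -1.9]
travel [-0.0008, -0.0009, 0.0254] rot [0.0011, -0.0001, 0.0003]
```

View pics/s22.png

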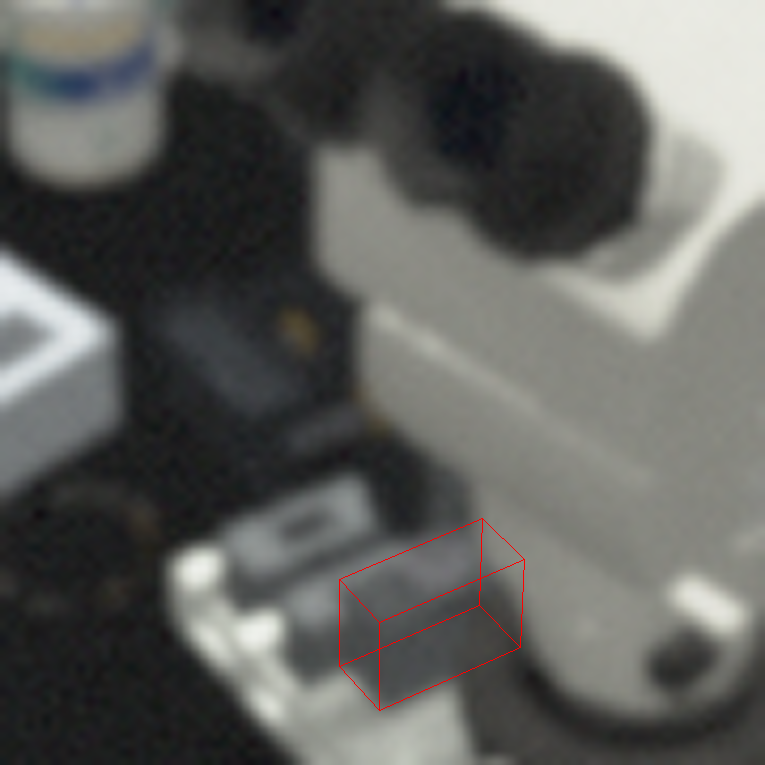

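View pics/t22.png

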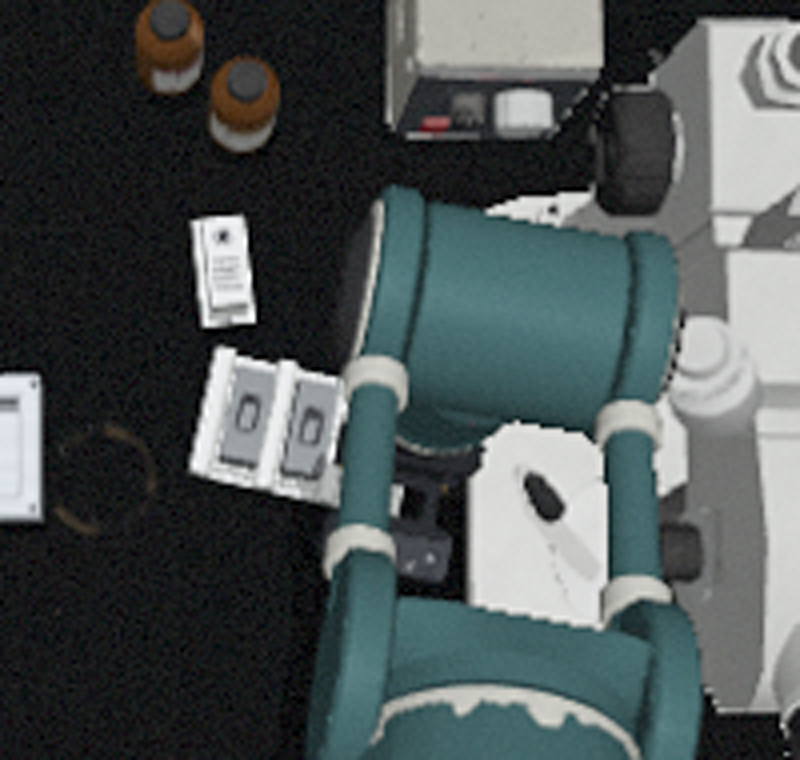

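Run:
```python
from cell import r,eyes
from h import *
s=eyes.capture("scene");t=eyes.capture("top")
crop(s,150,0,400,260,3.2/1.1,"pics/s23.png")
def tri(a,b):
    d1,d2=ray(t,a),ray(s,b);A=np.c_[d1,-d2];k=np.linalg.lstsq(A,s["xyz"]-t["xyz"],rcond=None)[0]
    p,q=t["xyz"]+k[0]*d1,s["xyz"]+k[1]*d2;return ((p+q)/2).round(3),np.linalg.norm(p-q).round(3)
print(tri((375,180),(295,118)))
for z in(.35,.4,.45,.5):print(z,at_z(t,(369,165),z).round(3))
print(r.get_obs()["joints"].round(3))
```

```text
(array([ 0.562, -0.151,  0.449]), np.float64(0.003))
0.35 [ 0.606 -0.172  0.35 ]
0.4 [ 0.596 -0.156  0.4  ]
0.45 [ 0.585 -0.14   0.45 ]
0.5 [ 0.575 -0.125  0.5  ]
[-0.159  0.193  1.93   0.     1.017  0.041]
```

View pics/s23.png

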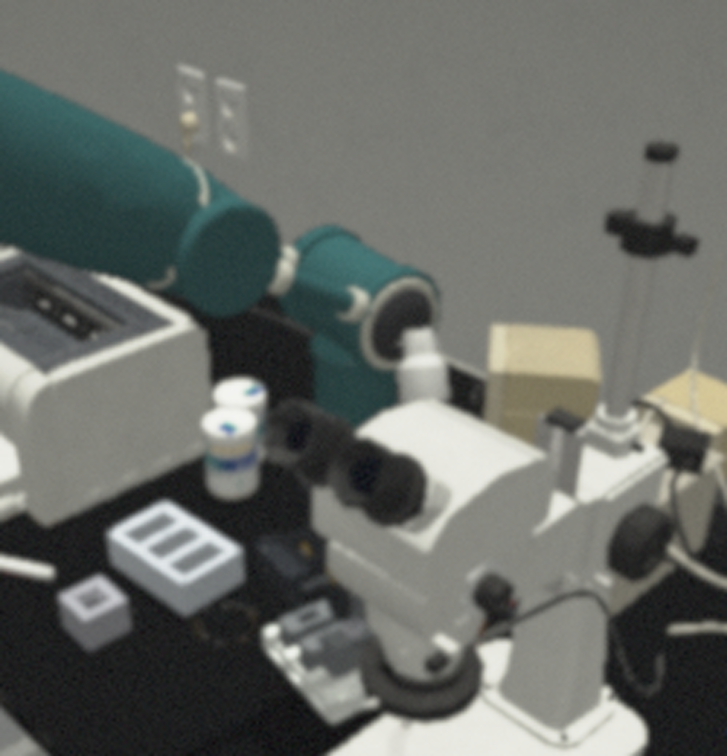

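Run:
```python
from cell import r,eyes
from h import *
s=eyes.capture("scene");t=eyes.capture("top")
def tri(a,b):
    d1,d2=ray(t,a),ray(s,b);A=np.c_[d1,-d2];k=np.linalg.lstsq(A,s["xyz"]-t["xyz"],rcond=None)[0]
    p,q=t["xyz"]+k[0]*d1,s["xyz"]+k[1]*d2;return ((p+q)/2).round(3),np.linalg.norm(p-q).round(3)
print(tri((369.5,168.5),(287.5,110.7)))
print(tri((375.5,178),(294,116)))
crop(t,330,120,410,240,6,"pics/t24.png");crop(s,260,80,340,160,9,"pics/s24.png")
print(r.get_obs()["joint_efforts"].round(2))
```

```text
(array([ 0.571, -0.132,  0.461]), np.float64(0.016))
(array([ 0.563, -0.149,  0.454]), np.float64(0.0))
[ 4.000e-02 -4.407e+01 -3.313e+01  7.000e-02  2.000e-02  0.000e+00]
```

View pics/t24.png

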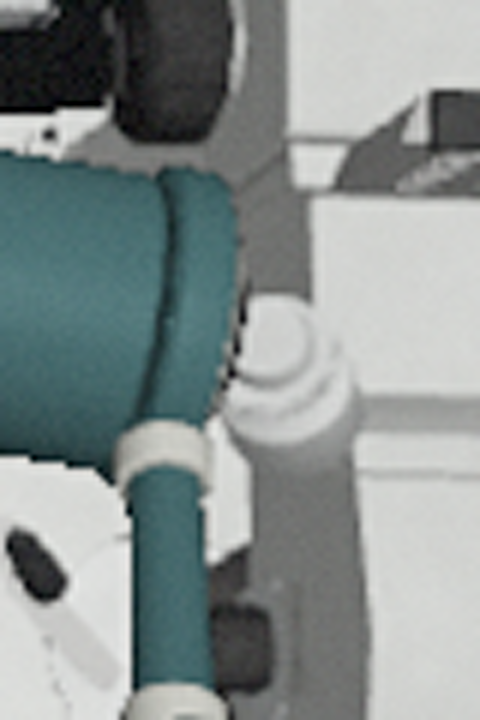

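View pics/s24.png

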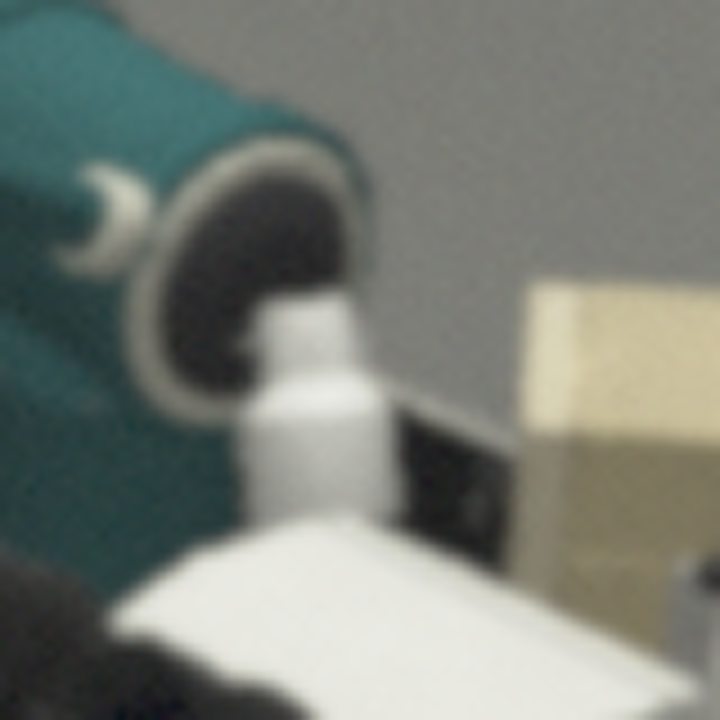

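Request:
arm_command([
  {"travel":[0,-0.0006,0.005],"rotation":[0,0,0],"gripper":0.1},
  {"travel":[0,-0.0006,0.01],"rotation":[0,0,0],"gripper":0.1},
  {"travel":[0,-0.0006,0.015],"rotation":[0,0,0],"gripper":0.1},
  {"travel":[0,-0.0006,0.02],"rotation":[0,0,0],"gripper":0.1},
  {"travel":[0,-0.0006,0.025],"rotation":[0,0,0],"gripper":0.1},
  {"travel":[0,-0.0006,0.025],"rotation":[0,0,0],"gripper":0.1},
])

```text
time: 35.2
eef_pos: [0.5749, -0.0668, 0.0891]
tool_rot: [-2.431, -1.988, 0.001]
contact_force: [-0.3, 1.0, -2.8]
width: 0.0177
```

Run:
```python
from cell import r,eyes
from h import *
o=r.get_obs();plan(o,(.5755,-.0675,.0745,-.2));print(o["joint_efforts"].round(2))
```

```text
now 35.2 [ 0.5749 -0.0668  0.0891] ty -0.2 q6 0.041 w 0.0177 F [-0.3  1.  -2.8]
travel [-0.0006, 0.0007, 0.0146] rot [-0.0013, 0.0001, 0.0]
[-1.000e-02 -4.457e+01 -3.212e+01  6.000e-02 -4.000e-02  0.000e+00]
```

Request:
arm_command([
  {"travel":[0,0.0005,0.005],"rotation":[0,0,0],"gripper":0.1},
  {"travel":[0,0.0005,0.01],"rotation":[0,0,0],"gripper":0.1},
  {"travel":[0,0.0005,0.014],"rotation":[0,0,0],"gripper":0.1},
  {"travel":[0,0.0005,0.016],"rotation":[0,0,0],"gripper":0.1},
  {"travel":[0,0.0005,0.016],"rotation":[0,0,0],"gripper":0.1},
  {"travel":[0,0.0005,0.016],"rotation":[0,0,0],"gripper":0.1},
])

```text
time: 35.95
eef_pos: [0.5763, -0.067, 0.0742]
tool_rot: [2.432, 1.988, 0.001]
contact_force: [-0.5, -0.1, -0.9]
width: 0.0177
```

Run:
```python
from cell import r,eyes
from h import *
o=r.get_obs();plan(o,(.5755,-.0675,.0745,-.2));print(o["joint_efforts"].round(2))
```

```text
now 35.95 [ 0.5763 -0.067   0.0742] ty -0.2 q6 0.041 w 0.0177 F [-0.5 -0.1 -0.9]
travel [-0.0006, -0.0007, -0.0003] rot [0.001, -0.0, -0.0]
[-5.000e-02 -4.369e+01 -3.043e+01  5.000e-02 -4.000e-02 -0.000e+00]
```

Seated; unscrew and lift.

Request:
arm_command([
  {"travel":[0,0,0.0002],"rotation":[0,0,-0.18],"gripper":0.1},
  {"travel":[0,0,0.0002],"rotation":[0,0,-0.36],"gripper":0.1},
  {"travel":[0,0,0.0002],"rotation":[0,0,-0.54],"gripper":0.1},
  {"travel":[0,0,0.0002],"rotation":[0,0,-0.72],"gripper":0.1},
  {"travel":[0,0,0.0002],"rotation":[0,0,-0.9],"gripper":0.1},
  {"travel":[0,0,0.0002],"rotation":[0,0,-1.08],"gripper":0.1},
  {"travel":[0,0,0.0002],"rotation":[0,0,-1.26],"gripper":0.1},
  {"travel":[0,0,0.0002],"rotation":[0,0,-1.44],"gripper":0.1},
  {"travel":[0,0,0.0002],"rotation":[0,0,-1.57],"gripper":0.1},
  {"travel":[0,0,0.0002],"rotation":[0,0,-1.57],"gripper":0.1},
])

```text
time: 37.2
eef_pos: [0.5761, -0.0673, 0.0741]
tool_rot: [0.317, 3.125, -0.001]
contact_force: [-1.0, -0.3, 2.8]
width: 0.0174
```

Request:
arm_command([
  {"travel":[0,0,-0.003],"rotation":[0,0,0],"gripper":0.1},
  {"travel":[0,0,-0.007],"rotation":[0,0,0],"gripper":0.1},
  {"travel":[0,0,-0.012],"rotation":[0,0,0],"gripper":0.1},
  {"travel":[0,0,-0.02],"rotation":[0,0,0],"gripper":0.1},
  {"travel":[0,0,-0.03],"rotation":[0,0,0],"gripper":0.1},
  {"travel":[0,0,-0.05],"rotation":[0,0,0],"gripper":0.1},
  {"travel":[0,0,-0.05],"rotation":[0,0,0],"gripper":0.1},
])

```text
time: 38.08
eef_pos: [0.578, -0.0673, 0.1267]
tool_rot: [0.314, 3.12, -0.0]
contact_force: [0.4, 0.3, -1.7]
width: 0.0176
```

Run:
```python
from cell import r,eyes
from h import *
s=eyes.capture("scene");o=r.get_obs();plan(o,(.4385,.2055,.14,1.571))
crop(s,220,150,310,240,8.5,"pics/s25.png")
```

```text
now 38.125 [ 0.5772 -0.0672  0.1255] ty 1.37 q6 -1.529 w 0.0175 F [-0.5 -0.2 -1.5]
travel [0.1902, 0.2396, -0.0152] rot [-0.0002, 0.0034, -0.201]
```

View pics/s25.png

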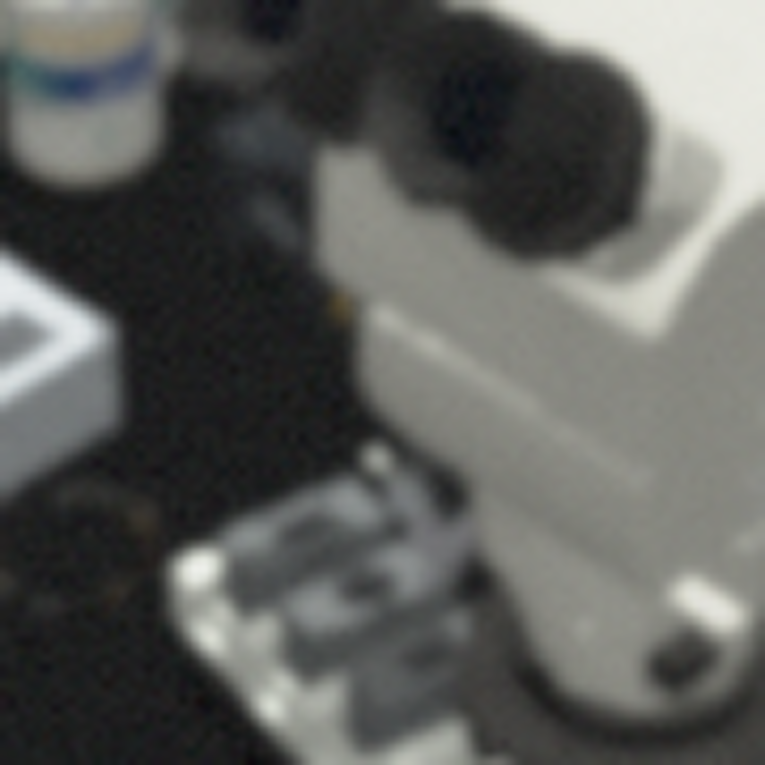

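Request:
arm_command([
  {"travel":[0.03,0.04,-0.015],"rotation":[0,0,-0.03],"gripper":0.1},
  {"travel":[0.065,0.08,-0.015],"rotation":[0,0,-0.06],"gripper":0.1},
  {"travel":[0.095,0.12,-0.015],"rotation":[0,0,-0.1],"gripper":0.1},
  {"travel":[0.125,0.16,-0.015],"rotation":[0,0,-0.14],"gripper":0.1},
  {"travel":[0.16,0.2,-0.015],"rotation":[0,0,-0.18],"gripper":0.1},
  {"travel":[0.19,0.24,-0.015],"rotation":[0,0,-0.201],"gripper":0.1},
  {"travel":[0.19,0.24,-0.015],"rotation":[0,0,-0.201],"gripper":0.1},
  {"travel":[0.19,0.24,-0.015],"rotation":[0,0,-0.201],"gripper":0.1},
  {"travel":[0.19,0.24,-0.015],"rotation":[0,0,-0.201],"gripper":0.1},
  {"travel":[0.19,0.24,-0.015],"rotation":[0,0,-0.201],"gripper":0.1},
])

```text
time: 39.38
eef_pos: [0.4382, 0.2051, 0.1385]
tool_rot: [-0.003, -3.142, 0.0]
contact_force: [0.7, -0.4, -1.6]
width: 0.0179
```

Run:
```python
from cell import r,eyes
from h import *
s=eyes.capture("scene");t=eyes.capture("top");o=r.get_obs();plan(o,(.4393,.2055,.09,1.571))
e=o["eef_pos"];print(proj(s,[e-[0,0,.0435]]))
overlay(s,[STAND,rect(0,0,.027,.027,.045)],[(.4405,.2056,-.065)]*2,150,150,230,220,9,"pics/s26.png")
crop(t,120,90,320,280,4,"pics/t26.png")
```

```text
now 39.475 [0.438  0.2053 0.1385] ty 1.5694 q6 -1.182 w 0.0175 F [-0.  -0.1 -1.1]
travel [-0.0013, 0.0002, 0.0485] rot [-0.0001, -0.0001, -0.0016]
[[178.73174641 193.43623947]]
```

View pics/s26.png

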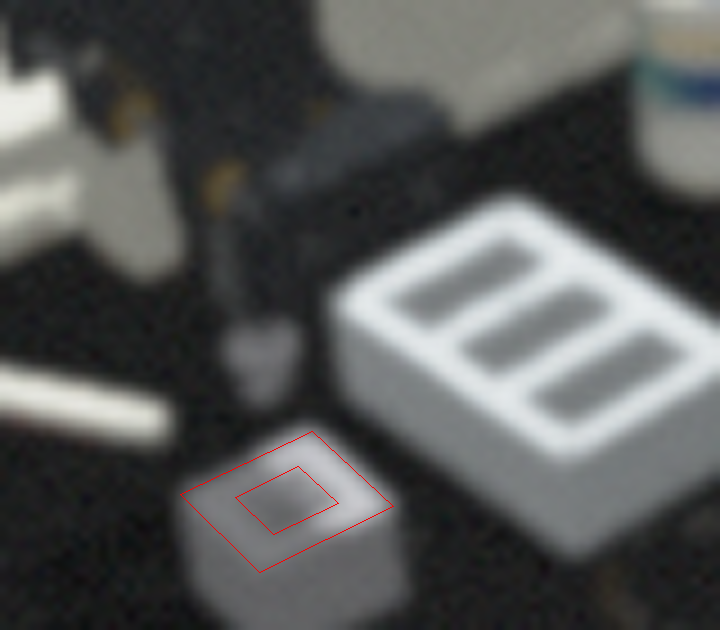

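View pics/t26.png

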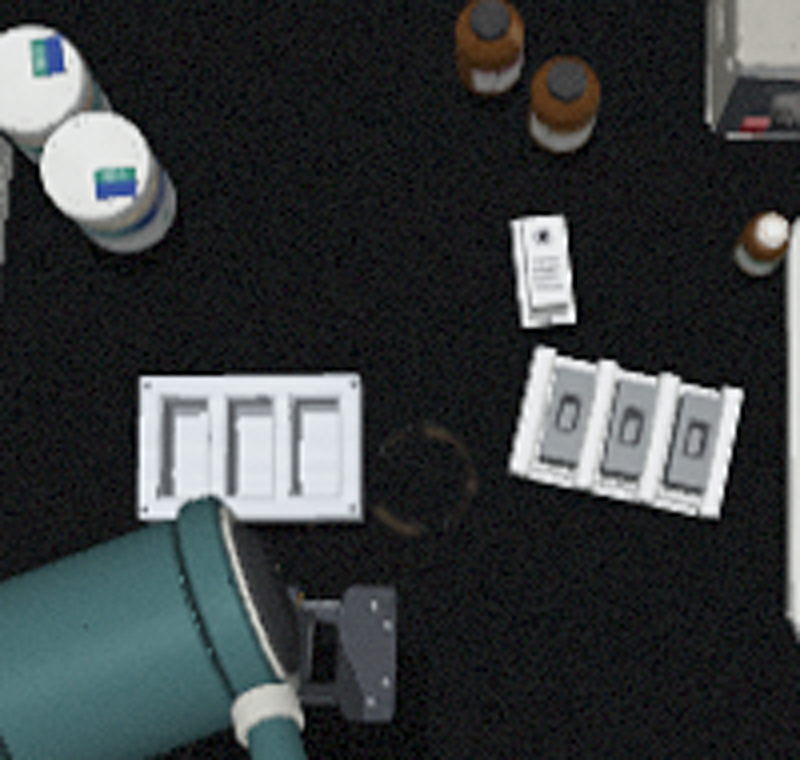

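Request:
arm_command([
  {"travel":[-0.001,0,0.02],"rotation":[0,0,0],"gripper":0.1},
  {"travel":[-0.001,0,0.035],"rotation":[0,0,0],"gripper":0.1},
  {"travel":[-0.001,0,0.045],"rotation":[0,0,0],"gripper":0.1},
  {"travel":[-0.001,0,0.052],"rotation":[0,0,0],"gripper":0.1},
  {"travel":[-0.001,0,0.058],"rotation":[0,0,0],"gripper":0.1},
  {"travel":[-0.001,0,0.064],"rotation":[0,0,0],"gripper":0.1},
  {"travel":[-0.001,0,0.064],"rotation":[0,0,0],"gripper":0.1},
  {"travel":[-0.001,0,0.064],"rotation":[0,0,0],"gripper":0.1},
])

```text
time: 40.48
eef_pos: [0.4388, 0.2062, 0.0749]
tool_rot: [-0.0, 3.141, 0.0]
contact_force: [-0.8, -0.8, -1.8]
width: 0.0177
```

Request:
arm_command([
  {"travel":[-0.0008,0,0.004],"rotation":[0,0,0],"gripper":0.1},
  {"travel":[-0.0008,0,0.007],"rotation":[0,0,0],"gripper":0.1},
  {"travel":[-0.0008,0,0.01],"rotation":[0,0,0],"gripper":0.1},
  {"travel":[-0.0008,0,0.012],"rotation":[0,0,0],"gripper":0.1},
  {"travel":[-0.0008,0,0.012],"rotation":[0,0,0],"gripper":0.1},
  {"travel":[-0.0008,0,0.012],"rotation":[0,0,0],"gripper":0.1},
])

```text
time: 41.22
eef_pos: [0.4395, 0.2063, 0.063]
tool_rot: [-0.0, 3.141, 0.0]
contact_force: [-1.8, 1.7, 4.1]
width: 0.0176
```

Request:
arm_command([
  {"travel":[0,0,0],"rotation":[0,0,0],"gripper":0.3},
  {"travel":[0,0,0],"rotation":[0,0,0],"gripper":0.55},
  {"travel":[0,0,0],"rotation":[0,0,0],"gripper":0.55},
  {"travel":[0,0,0],"rotation":[0,0,0],"gripper":0.55},
  {"travel":[0,0,-0.01],"rotation":[0,0,0],"gripper":0.55},
  {"travel":[0,0,-0.03],"rotation":[0,0,0],"gripper":0.55},
  {"travel":[0,0,-0.07],"rotation":[0,0,0],"gripper":0.55},
  {"travel":[0,0,-0.12],"rotation":[0,0,0],"gripper":0.55},
  {"travel":[0,0,-0.12],"rotation":[0,0,0],"gripper":0.55},
])

```text
time: 42.35
eef_pos: [0.4429, 0.2075, 0.1883]
tool_rot: [-0.0, 3.132, 0.006]
contact_force: [0.0, -0.2, 0.2]
width: 0.0483
```

Run:
```python
from cell import r,eyes
from h import *
s=eyes.capture("scene");t=eyes.capture("top");o=r.get_obs();plan(o)
for y in(.03,.1):
    a=fit(t,FLANGE,(.683,.077,y),win=3);print(a)
overlay(t,[FLANGE,HEAD],[a[0]]*2,220,120,290,190,10,"pics/t27.png")
overlay(s,[FLANGE,HEAD],[a[0]]*2,150,150,290,230,5.5,"pics/s27.png")
```

```text
now 42.45 [0.4398 0.2063 0.1836] ty 1.571 q6 -1.184 w 0.0487 F [-0.7 -0.2  0.2]
(array([0.6844976 , 0.06566576, 0.12085807]), np.float64(0.1917988208637681))
(array([0.68448204, 0.06567699, 0.12070012]), np.float64(0.1897185117134185))
```

View pics/t27.png

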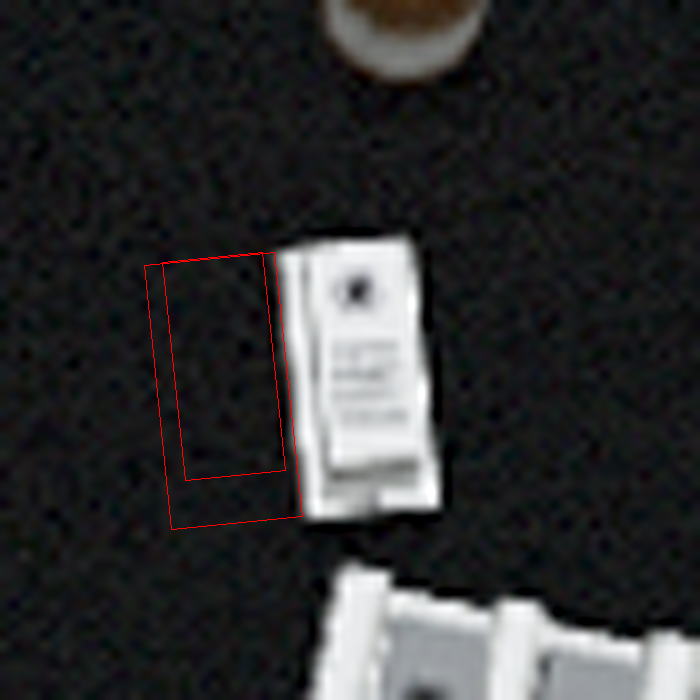

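View pics/s27.png

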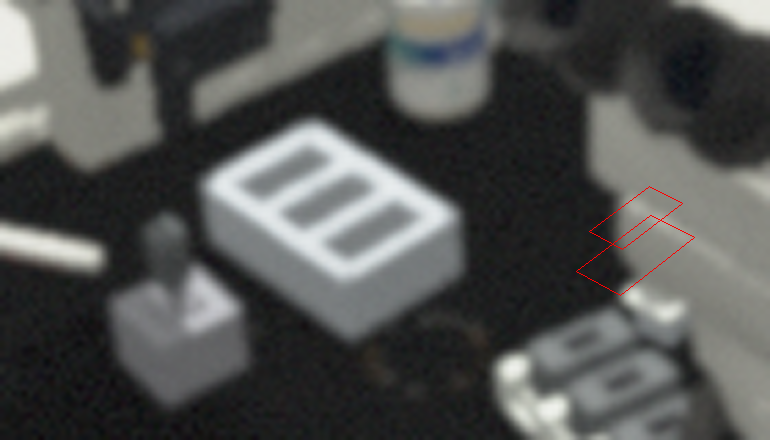

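Run:
```python
from cell import r,eyes
from h import *
s=eyes.capture("scene");t=eyes.capture("top");o=r.get_obs();plan(o)
p=at_z(t,(255.4,157.4),.029);print(p)
a=fit(t,FLANGE,(p[0],p[1],.09),win=2.5);print(a);b=fit(t,HEAD,a[0],win=1.5);print(b)
overlay(t,[FLANGE,HEAD],[a[0]]*2,220,120,290,190,10,"pics/t28.png")
overlay(s,[FLANGE,HEAD],[a[0]]*2,220,150,310,240,8,"pics/s28.png")
```

```text
now 42.55 [0.4384 0.2057 0.1815] ty 1.571 q6 -1.184 w 0.0484 F [-0.6 -0.  -0.2]
[0.68824068 0.02964102 0.029     ]
(array([0.68859557, 0.02974668, 0.12152347]), np.float64(0.36486057669002014))
(array([0.68967169, 0.02712814, 0.12052033]), np.float64(0.17450231674600358))
```

View pics/t28.png

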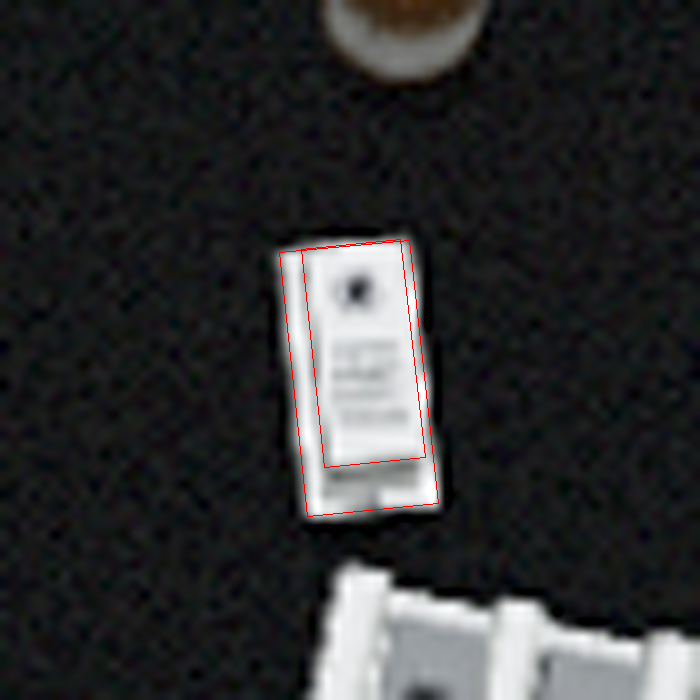

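View pics/s28.png

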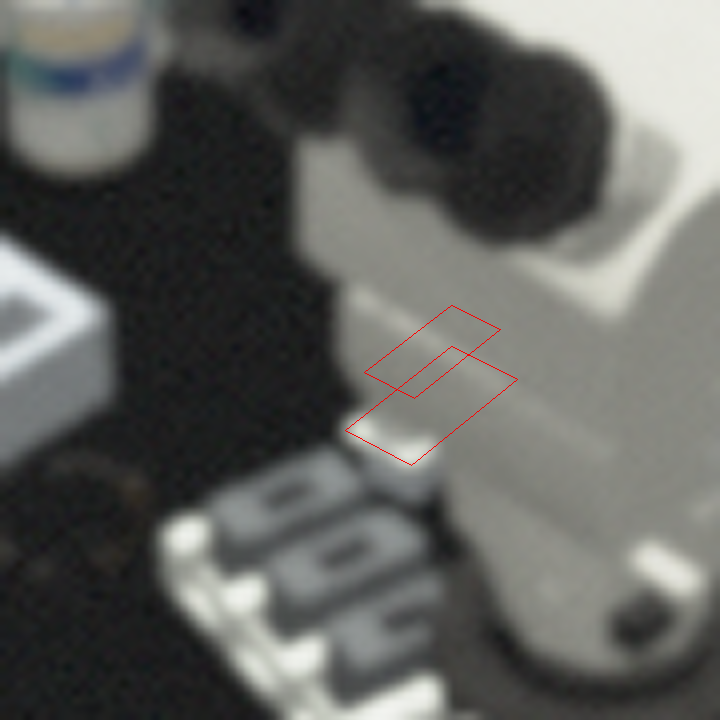

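Run:
```python
from cell import r,eyes
from h import *
o=r.get_obs();plan(o,(.4384,.2057,.18,1.571),(.689,.0297,.15,1.69))
```

```text
now 42.55 [0.4384 0.2057 0.1815] ty 1.571 q6 -1.184 w 0.0484 F [-0.6 -0.  -0.2]
travel [0.0, -0.0, 0.0015] rot [-0.0008, -0.002, 0.0]
travel [-0.2506, -0.176, 0.0311] rot [-0.0007, -0.002, -0.119]
```

Request:
arm_command([
  {"travel":[-0.04,-0.028,0],"rotation":[0,0,-0.02],"gripper":0.75},
  {"travel":[-0.08,-0.056,0],"rotation":[0,0,-0.04],"gripper":0.75},
  {"travel":[-0.12,-0.084,0.01],"rotation":[0,0,-0.06],"gripper":0.75},
  {"travel":[-0.16,-0.112,0.02],"rotation":[0,0,-0.08],"gripper":0.75},
  {"travel":[-0.2,-0.14,0.03],"rotation":[0,0,-0.1],"gripper":0.75},
  {"travel":[-0.24,-0.168,0.031],"rotation":[0,0,-0.119],"gripper":0.75},
  {"travel":[-0.2505,-0.176,0.031],"rotation":[0,0,-0.119],"gripper":0.75},
  {"travel":[-0.2505,-0.176,0.031],"rotation":[0,0,-0.119],"gripper":0.75},
  {"travel":[-0.2505,-0.176,0.031],"rotation":[0,0,-0.119],"gripper":0.75},
  {"travel":[-0.2505,-0.176,0.031],"rotation":[0,0,-0.119],"gripper":0.75},
])

```text
time: 43.8
eef_pos: [0.6889, 0.0313, 0.1518]
tool_rot: [0.189, -3.135, -0.0]
contact_force: [-0.1, 0.3, 1.1]
width: 0.0659
```

Run:
```python
from cell import r,eyes
from h import *
s=eyes.capture("scene");t=eyes.capture("top");o=r.get_obs();plan(o,(.689,.0297,.08,1.69))
crop(t,120,90,320,280,4,"pics/t29.png");crop(s,220,100,310,240,5,"pics/s29.png")
```

```text
now 43.9 [0.6893 0.031  0.1521] ty 1.6911 q6 -1.682 w 0.0661 F [-0.3  1.1  0. ]
travel [0.0005, -0.0013, 0.0721] rot [0.0, 0.0003, 0.0011]
```

View pics/t29.png

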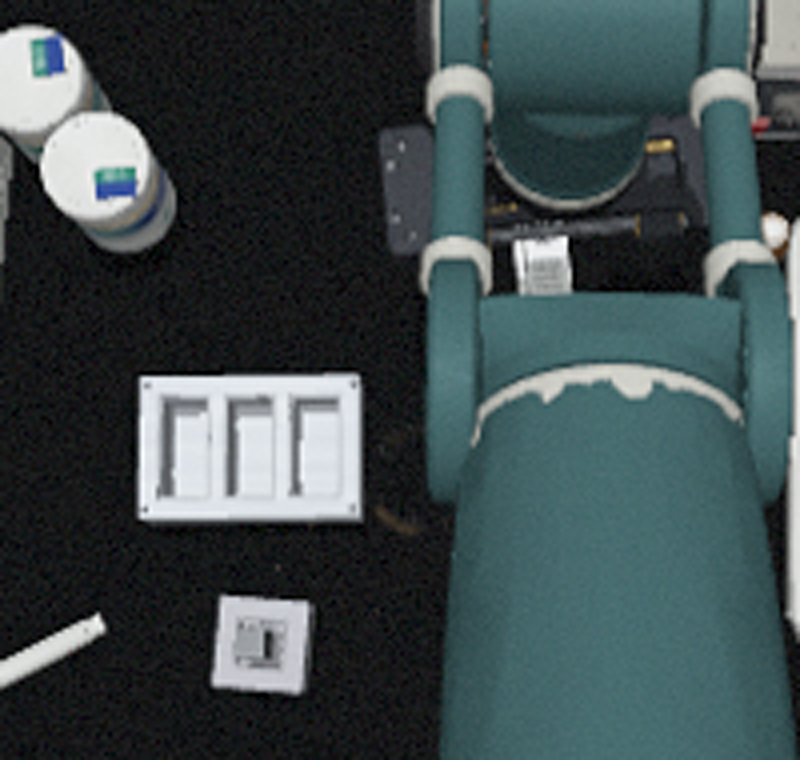

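View pics/s29.png

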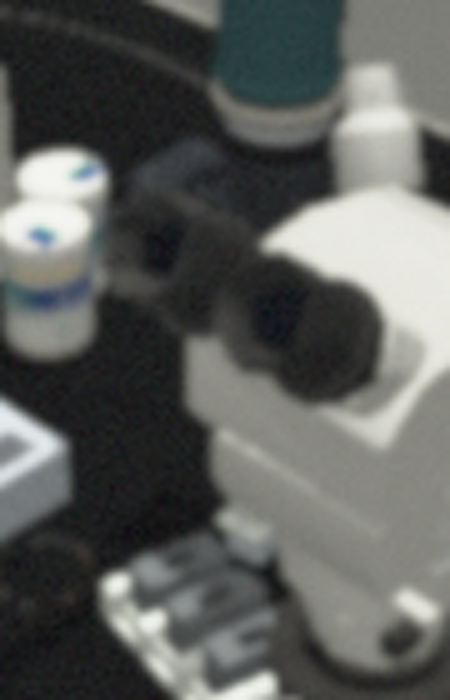

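Run:
```python
from cell import eyes
from h import *
t=eyes.capture("top")
for uv,z in [((261.5,110),.092),((242,94),.092),((312,147),.07),((146,131),.103)]: print(at_z(t,uv,z).round(3))
```

```text
[0.798 0.018 0.092]
[0.84  0.069 0.092]
[ 0.709 -0.114  0.07 ]
[0.734 0.307 0.103]
```

Request:
arm_command([
  {"travel":[0,-0.001,0.03],"rotation":[0,0,0],"gripper":0.75},
  {"travel":[0,-0.001,0.06],"rotation":[0,0,0],"gripper":0.75},
  {"travel":[0,-0.001,0.08],"rotation":[0,0,0],"gripper":0.75},
  {"travel":[0,-0.001,0.1],"rotation":[0,0,0],"gripper":0.75},
  {"travel":[0,-0.001,0.115],"rotation":[0,0,0],"gripper":0.75},
  {"travel":[0,-0.001,0.118],"rotation":[0,0,0],"gripper":0.75},
  {"travel":[0,-0.001,0.118],"rotation":[0,0,0],"gripper":0.75},
  {"travel":[0,-0.001,0.118],"rotation":[0,0,0],"gripper":0.75},
])

```text
time: 44.95
eef_pos: [0.691, 0.0292, 0.0347]
tool_rot: [-0.187, 3.134, -0.0]
contact_force: [0.8, 0.0, -0.1]
width: 0.0659
```

Run:
```python
from cell import r,eyes
from h import *
s=eyes.capture("scene");t=eyes.capture("top");o=r.get_obs();plan(o,(.689,.0297,.032,1.69))
crop(t,215,100,305,180,8,"pics/t30.png");crop(s,220,140,310,240,7,"pics/s30.png")
```

```text
now 45.05 [0.6908 0.0291 0.0346] ty 1.69 q6 -1.684 w 0.0661 F [-0.2 -0.6 -0.6]
travel [0.0017, 0.0008, 0.0026] rot [-0.0002, 0.0017, -0.0]
```

View pics/t30.png

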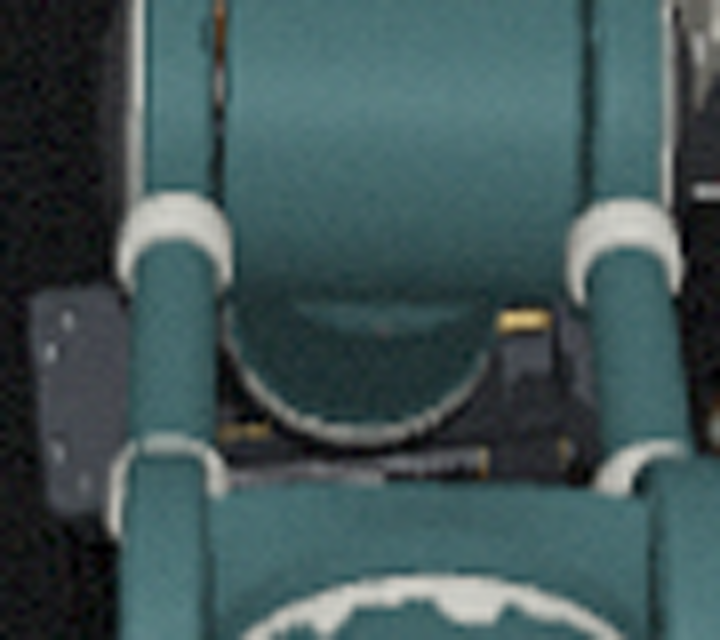

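View pics/s30.png

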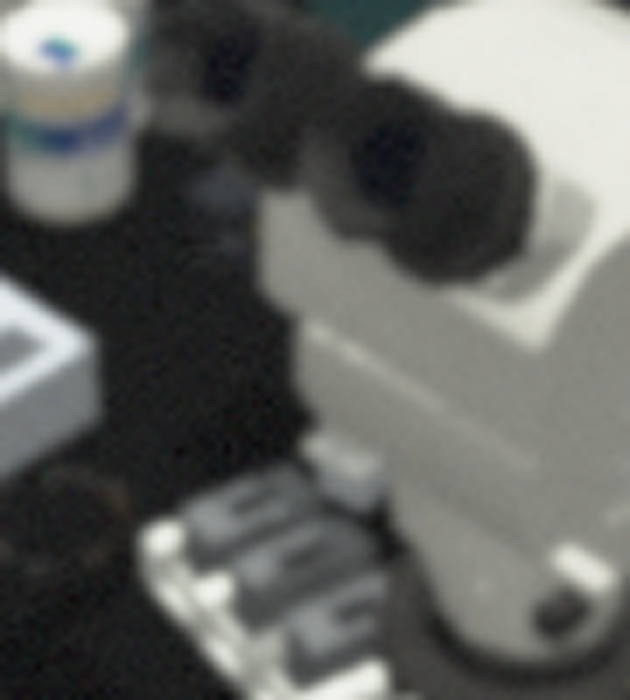

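Request:
arm_command([
  {"travel":[0.0015,0.0005,0.0015],"rotation":[0,0,0],"gripper":0.75},
  {"travel":[0.0015,0.0005,0.0015],"rotation":[0,0,0],"gripper":0.5},
  {"travel":[0.0015,0.0005,0.0015],"rotation":[0,0,0],"gripper":0.25},
  {"travel":[0.0015,0.0005,0.0015],"rotation":[0,0,0],"gripper":0.15},
  {"travel":[0.0015,0.0005,0.0015],"rotation":[0,0,0],"gripper":0.15},
  {"travel":[0.0015,0.0005,0.0015],"rotation":[0,0,0],"gripper":0.15},
  {"travel":[0.0015,0.0005,0.0015],"rotation":[0,0,0],"gripper":0.15},
  {"travel":[0.0015,0.0005,0.0015],"rotation":[0,0,0],"gripper":0.15},
], squeeze=35)

```text
time: 46.05
eef_pos: [0.6885, 0.0295, 0.0321]
tool_rot: [-0.187, 3.136, 0.0]
contact_force: [0.5, 1.3, -0.5]
width: 0.0257
```

Run:
```python
from cell import r,eyes
from h import *
o=r.get_obs();plan(o);print(o["moment"])
```

```text
now 46.05 [0.6885 0.0295 0.0321] ty 1.69 q6 -1.683 w 0.0257 F [ 0.5  1.3 -0.5]
[ 0.17881852  0.00768495 -0.01133087]
```

Request:
arm_command([
  {"travel":[0,0,-0.01],"rotation":[0,0,0],"gripper":0.15},
  {"travel":[0,0,-0.03],"rotation":[0,0,0],"gripper":0.15},
  {"travel":[0,0,-0.06],"rotation":[0,0,0],"gripper":0.15},
  {"travel":[0,0,-0.09],"rotation":[0,0,0],"gripper":0.15},
  {"travel":[0,0,-0.1],"rotation":[0,0,0],"gripper":0.15},
  {"travel":[0,0,-0.1],"rotation":[0,0,0],"gripper":0.15},
  {"travel":[0,0,-0.1],"rotation":[0,0,0],"gripper":0.15},
])

```text
time: 46.92
eef_pos: [0.6875, 0.0295, 0.1307]
tool_rot: [0.187, -3.134, -0.0]
contact_force: [0.3, -1.5, -0.2]
width: 0.0258
```

Run:
```python
from cell import r,eyes
from h import *
o=r.get_obs();plan(o,(.58,.12,.132,1.64),(.5652,.2174,.132,1.597))
```

```text
now 46.925 [0.6875 0.0295 0.1307] ty 1.69 q6 -1.683 w 0.0258 F [ 0.3 -1.5 -0.2]
travel [0.096, 0.1027, -0.001] rot [0.0002, -0.0023, 0.05]
travel [0.0991, 0.2011, -0.001] rot [0.0001, -0.0023, 0.093]
```

Request:
arm_command([
  {"travel":[0.015,0.03,0],"rotation":[0,0,0.01],"gripper":0.15},
  {"travel":[0.03,0.06,0],"rotation":[0,0,0.03],"gripper":0.15},
  {"travel":[0.045,0.09,0],"rotation":[0,0,0.05],"gripper":0.15},
  {"travel":[0.06,0.12,0],"rotation":[0,0,0.07],"gripper":0.15},
  {"travel":[0.075,0.15,0],"rotation":[0,0,0.093],"gripper":0.15},
  {"travel":[0.09,0.18,0],"rotation":[0,0,0.093],"gripper":0.15},
  {"travel":[0.0985,0.201,0],"rotation":[0,0,0.093],"gripper":0.15},
  {"travel":[0.0985,0.201,0],"rotation":[0,0,0.093],"gripper":0.15},
  {"travel":[0.0985,0.201,0],"rotation":[0,0,0.093],"gripper":0.15},
  {"travel":[0.0985,0.201,0],"rotation":[0,0,0.093],"gripper":0.15},
])

```text
time: 48.18
eef_pos: [0.5675, 0.2165, 0.1321]
tool_rot: [-0.04, 3.141, -0.0]
contact_force: [0.2, 0.2, -0.8]
width: 0.0255
```

Run:
```python
from cell import r,eyes
from h import *
s=eyes.capture("scene");o=r.get_obs();plan(o,(.5652,.2174,.132,1.597));e=o["eef_pos"]
z=e[2]-.0321
MB=box(.06,.026,z,z+.024)+box(.072,.035,z+.024,z+.029)
WELL=rect(0,0,.063,.029,.052)
overlay(s,[MB,BLOCK,WELL],[(e[0],e[1],.0265),(.5655,.2175,.0265),(.5655,.2175,.0265)],180,140,250,210,11,"pics/s31.png")
crop(s,180,140,250,210,11,"pics/s31b.png")
```

```text
now 48.225 [0.5674 0.2165 0.1321] ty 1.5958 q6 -1.272 w 0.0255 F [-0.5 -0.2 -0.7]
travel [0.0022, 0.001, 0.0001] rot [-0.0002, 0.0002, -0.0012]
```

View pics/s31.png

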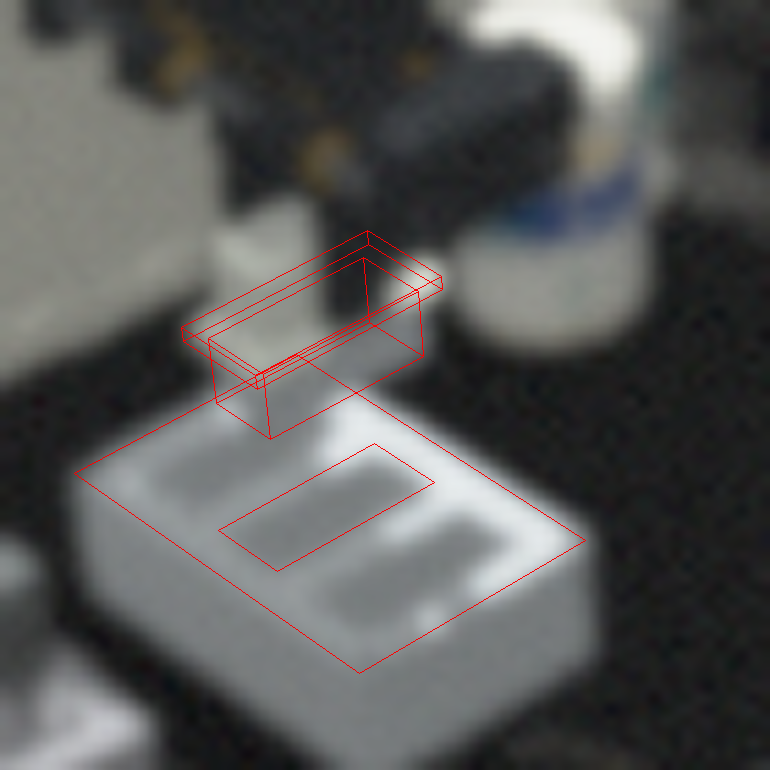

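View pics/s31b.png

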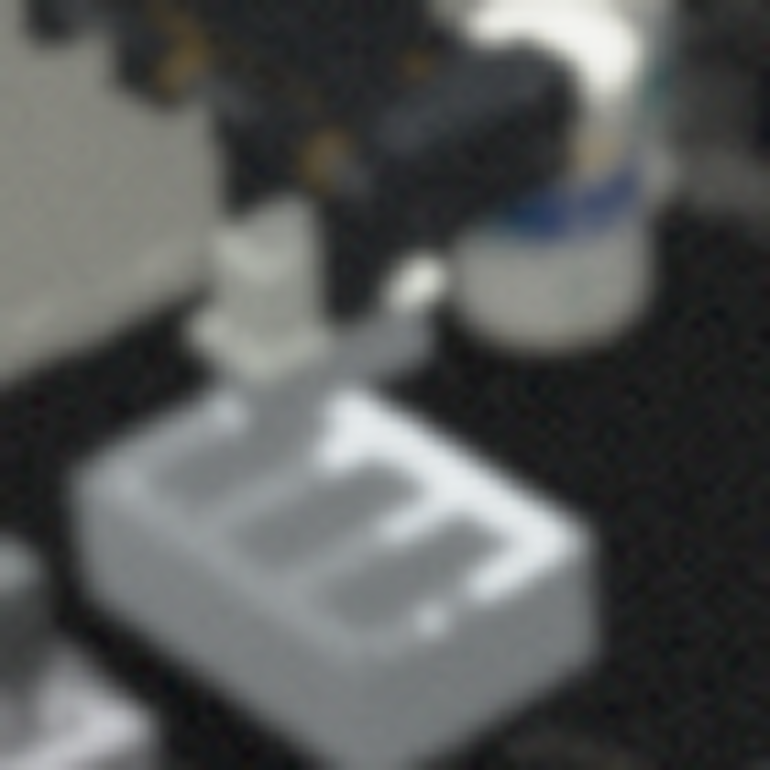

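Request:
arm_command([
  {"travel":[0.002,0.0008,0.015],"rotation":[0,0,0],"gripper":0.15},
  {"travel":[0.002,0.0008,0.03],"rotation":[0,0,0],"gripper":0.15},
  {"travel":[0.002,0.0008,0.041],"rotation":[0,0,0],"gripper":0.15},
  {"travel":[0.002,0.0008,0.041],"rotation":[0,0,0],"gripper":0.15},
  {"travel":[0.002,0.0008,0.041],"rotation":[0,0,0],"gripper":0.15},
  {"travel":[0.002,0.0008,0.041],"rotation":[0,0,0],"gripper":0.15},
])

```text
time: 48.98
eef_pos: [0.5654, 0.2183, 0.0918]
tool_rot: [-0.041, 3.14, 0.001]
contact_force: [-0.3, -0.5, -1.3]
width: 0.026
```

Run:
```python
from cell import r,eyes
from h import *
s=eyes.capture("scene");o=r.get_obs();plan(o,(.5652,.2174,.08,1.597));e=o["eef_pos"]
z=e[2]-.0321
MB=box(.06,.026,z,z+.024)+box(.072,.035,z+.024,z+.029)
overlay(s,[MB],[(e[0],e[1],.0265)],180,140,250,210,11,"pics/s32.png")
```

```text
now 49.025 [0.5653 0.2183 0.0918] ty 1.5971 q6 -1.27 w 0.0258 F [-0.7  0.6 -1.5]
travel [0.0002, -0.0009, 0.0118] rot [0.0004, 0.0013, 0.0001]
```

View pics/s32.png

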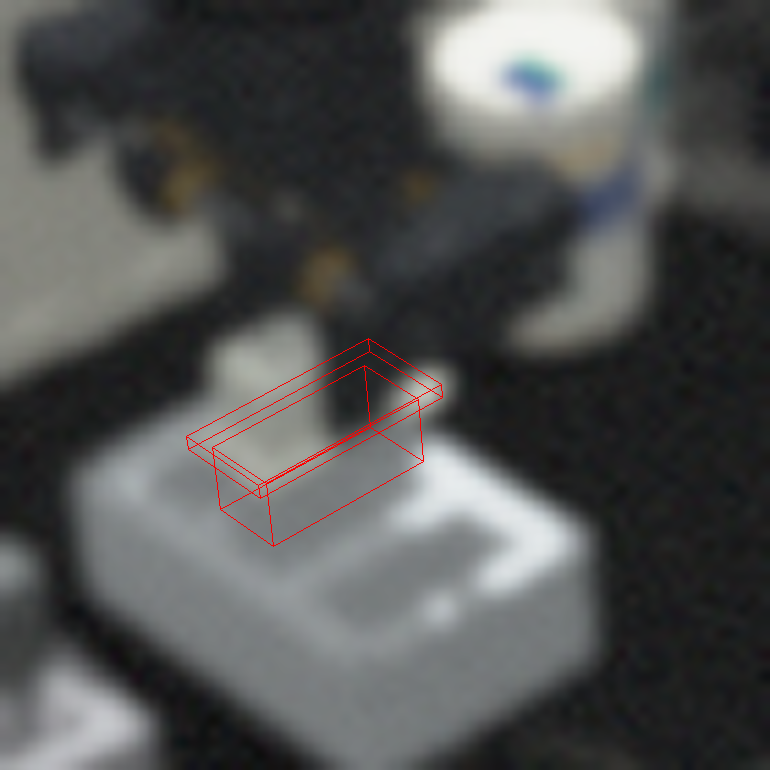

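Request:
arm_command([
  {"travel":[0,-0.0005,0.004],"rotation":[0,0,0],"gripper":0.15},
  {"travel":[0,-0.0005,0.008],"rotation":[0,0,0],"gripper":0.15},
  {"travel":[0,-0.0005,0.012],"rotation":[0,0,0],"gripper":0.15},
  {"travel":[0,-0.0005,0.015],"rotation":[0,0,0],"gripper":0.15},
  {"travel":[0,-0.0005,0.015],"rotation":[0,0,0],"gripper":0.15},
  {"travel":[0,-0.0005,0.015],"rotation":[0,0,0],"gripper":0.15},
])

```text
time: 49.78
eef_pos: [0.5649, 0.2176, 0.0762]
tool_rot: [-0.041, 3.141, 0.0]
contact_force: [-0.2, -0.1, -1.6]
width: 0.0257
```

Request:
arm_command([
  {"travel":[0,0,0.004],"rotation":[0,0,0],"gripper":0.15},
  {"travel":[0,0,0.008],"rotation":[0,0,0],"gripper":0.15},
  {"travel":[0,0,0.012],"rotation":[0,0,0],"gripper":0.15},
  {"travel":[0,0,0.015],"rotation":[0,0,0],"gripper":0.15},
  {"travel":[0,0,0.0165],"rotation":[0,0,0],"gripper":0.15},
  {"travel":[0,0,0.017],"rotation":[0,0,0],"gripper":0.15},
  {"travel":[0,0,0.017],"rotation":[0,0,0],"gripper":0.15},
])

```text
time: 50.65
eef_pos: [0.5646, 0.2176, 0.0601]
tool_rot: [0.041, -3.141, 0.0]
contact_force: [-3.9, -0.5, 6.0]
width: 0.0262
```

Request:
arm_command([
  {"travel":[0,0,0],"rotation":[0,0,0],"gripper":0.4},
  {"travel":[0,0,0],"rotation":[0,0,0],"gripper":0.65},
  {"travel":[0,0,-0.001],"rotation":[0,0,0],"gripper":0.65},
  {"travel":[0,0,-0.002],"rotation":[0,0,0],"gripper":0.65},
  {"travel":[0,0,-0.01],"rotation":[0,0,0],"gripper":0.65},
  {"travel":[0,0,-0.03],"rotation":[0,0,0],"gripper":0.65},
  {"travel":[0,0,-0.07],"rotation":[0,0,0],"gripper":0.65},
  {"travel":[0,0,-0.12],"rotation":[0,0,0],"gripper":0.65},
  {"travel":[0,0,-0.15],"rotation":[0,0,0],"gripper":0.65},
  {"travel":[0,0,-0.15],"rotation":[0,0,0],"gripper":0.65},
])

```text
time: 51.9
eef_pos: [0.5674, 0.2184, 0.2146]
tool_rot: [-0.041, 3.133, 0.004]
contact_force: [0.8, 0.5, -0.4]
width: 0.0573
```

Run:
```python
from cell import r
from h import *
o=r.get_obs();plan(o,(.43,.0,.3,1.3))
```

```text
now 51.9 [0.5674 0.2184 0.2146] ty 1.597 q6 -1.27 w 0.0573 F [ 0.8  0.5 -0.4]
travel [0.1423, -0.2145, -0.0872] rot [0.0039, 0.0082, 0.297]
```

Move clear and inspect.

Request:
arm_command([
  {"travel":[0,0,-0.05],"rotation":[0,0,0],"gripper":0.65},
  {"travel":[0.04,-0.06,-0.08],"rotation":[0,0,0],"gripper":0.65},
  {"travel":[0.08,-0.12,-0.08],"rotation":[0,0,0],"gripper":0.65},
  {"travel":[0.12,-0.18,-0.08],"rotation":[0,0,0],"gripper":0.65},
  {"travel":[0.14,-0.21,-0.08],"rotation":[0,0,0],"gripper":0.65},
  {"travel":[0.14,-0.21,-0.08],"rotation":[0,0,0],"gripper":0.65},
  {"travel":[0.14,-0.21,-0.08],"rotation":[0,0,0],"gripper":0.65},
  {"travel":[0.14,-0.21,-0.08],"rotation":[0,0,0],"gripper":0.65},
])

```text
time: 52.9
eef_pos: [0.4309, 0.0049, 0.2888]
tool_rot: [0.043, -3.141, -0.001]
contact_force: [-0.8, 0.6, -0.1]
width: 0.057
```

Run:
```python
from cell import r,eyes
from h import *
s=eyes.capture("scene");t=eyes.capture("top");o=r.get_obs();plan(o)
z=.028
MB=box(.072,.035,z+.024,z+.029)+box(.058,.026,z+.029,z+.058)
crop(t,90,80,320,275,3.4,"pics/t33.png")
overlay(s,[MB],[(.5655,.2175,.0265)],160,140,290,240,6,"pics/s33.png")
crop(s,160,140,290,240,6,"pics/s33b.png")
```

```text
now 53.0 [0.4309 0.005  0.2888] ty 1.5988 q6 -1.645 w 0.0573 F [0.3 0.3 0.3]
```

View pics/t33.png

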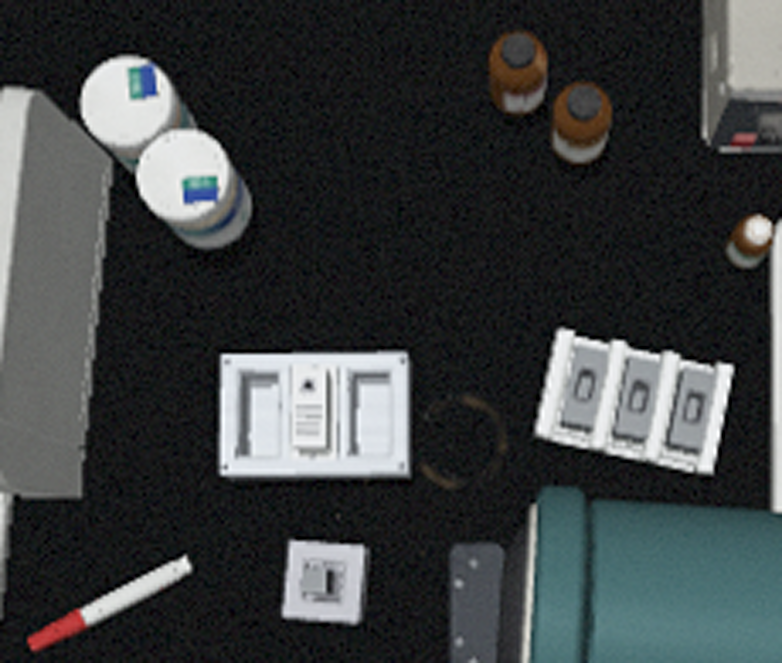

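View pics/s33.png

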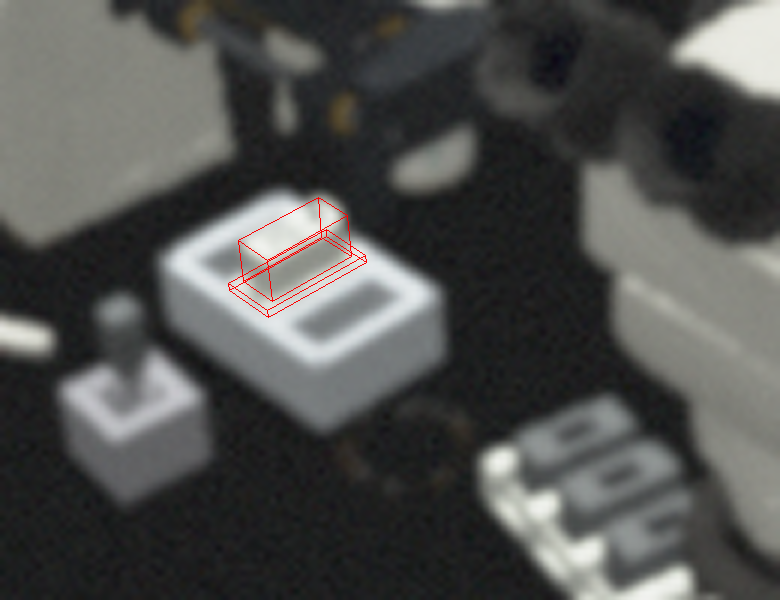

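View pics/s33b.png

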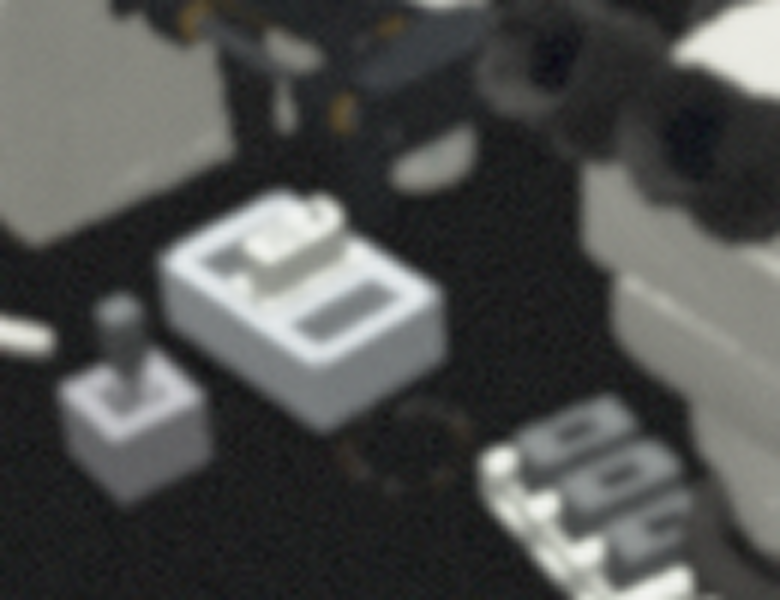

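```bash
python3 -c "
from cell import finish_job
print(finish_job())"
```

```text
the job is handed in; nothing more can be done
None
```

The job is done and handed in at about 53 s of robot time; no verdict was reported.

- **Plugs:** All three were in the block. I drew each out with the puller and stood plug a in the left slot, b in the middle and c in the right, unscrewing the puller each time. The last pictures show all three standing in the white rack and the wells they left empty.
- **Puller:** It is back upright in its stand.
- **Probe module:** It was knocked about 5 cm to the right (−y) while the puller was being put back. I found it again in the camera images, gripped it and lowered it into the middle well. The flange met the block at the expected height with about 6 N of contact. The last scene picture matches the fully-home outline to within a pixel.
- **Surroundings:** The jar, bottles and marker look unmoved in the top view. The petri dish was not in my last close-ups, so I did not check it. At the right rack slot the arm passed about 1–2 cm from the microscope's upright tube, and the readings showed no sign of contact.
- **Disagreements:** The top and scene cameras differed by up to about 2 mm on the block. I averaged them and trusted the contact readings, and every fit went in without jamming.

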